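Unstack the cabinet things and set each on its own place

TASK

The things from the entryway cabinet were left in two piles on the console; take the piles apart and set each thing on its own place: the ceramic jar upright in the middle of the round cork coaster, the steel coin tin flat inside the round blue-green dish, the oak box in the middle of the dark red mat and squared up with it (long side along long side), and the green flashlight lying in both saddles of its white cradle, centred lengthways, lens either way. Set things down, do not drop them or tip the jar over, and leave the candle and the keys where they are.

Things in the scene. Friction and masses are not known exactly. Their poses are not given: they have to be found in the camera images.
- jar: lidded ceramic jar, white with a blue band, blue lid with a small round knob (lid fixed to the jar); starts standing on top of the tin or on top of the oak box. Straight round wall 60 mm in diameter from 5 to 50 mm height (foot 54 mm in diameter), lid rim 58 mm in diameter at 60 mm, knob 18 mm in diameter up to 80 mm. About 0.2 kg. Origin: centre of its underside; z up
- flashlight: green plastic mini flashlight with grey rings, lying; starts on top of the tin or on top of the oak box. Straight eight-sided barrel, 26 mm across flats (a flat down and flats on both sides), 92 mm long along its x axis, lens at +x, short rubber switch at -x (98 mm overall). About 0.06 kg. Origin: in the middle of the barrel, on its axis, 13 mm above what it lies on
- tin: round stainless steel coin tin with lid closed, standing on the table under the jar or the flashlight: lower part 65 mm in diameter, lid part (from 30 mm height up to its flat top at 42 mm) 67 mm in diameter. About 0.14 kg. Origin: centre of its underside; z up
- oakbox: small closed oak box with a dark seam and brass clasp, standing on the table under the jar or the flashlight: 80 mm long (its x axis), 56 mm wide (its y axis), flat top at 42 mm (lid fixed). About 0.13 kg. Origin: centre of its underside; z up
- coaster: round cork coaster, 90 mm in diameter, 6 mm thick, fixed to the table; place of the jar. Origin: centre of its underside; z up
- dish: round blue-green pocket dish, fixed to the table; place of the tin. 108 mm outer and 100 mm inner diameter at the rim, inner floor 4 mm and rim 12 mm above the table. Origin: centre of its underside; z up
- mat: rectangular dark red mat with a stitched edge, fixed to the table; place of the oak box. 110 mm long (its x axis), 84 mm wide (its y axis), 4 mm thick. Origin: centre of its underside; z up
- cradle: white flashlight cradle, fixed; place of the flashlight. Base 112 mm along x, 54 along y, 6 thick; two saddles 14 mm thick at x = +34 and -34 mm (54 mm free between them for fingers). Saddle floor 12 mm above the table, 32 mm wide; cheeks lean outwards to 26 mm height, 50 mm apart inside at the top. Flashlight lies along x, its axis 25 mm above the table. Origin: centre of underside; z up
- candle: bystander: candle in an amber glass, 54 mm in diameter, 44 mm high, loose; leave it alone. Origin: centre of its underside
- keys: bystander: brown round key fob (38 mm in diameter, 9 mm high) with a ring and a brass key, 100 mm long in all along its x axis, lying loose; leave it alone. Origin: on the table, near the middle of its length, the fob centre 26 mm to -x

How it is judged:
By the outcome, as a careful person would: the job done as asked, in the order asked, and still so for the second after the job is handed in, with the robot touching nothing.
It also fails if it takes over 104 s, if anything falls off the work surface, if the arm or the gripper's body presses on something with over 40 N, if the wrist force passes 120 N, or if a joint passes its speed limit or range.

ROBOT

A 6-joint arm with a two-finger parallel gripper is mounted at the origin on the work surface. World frame = base frame: x ahead of the robot, y to its left, z up, the work surface at z = 0. Lengths are in m, angles in rad, forces in N, time in s.
With the tool pointing down it reaches from about 0.275 to 0.775 m from the base axis. Payload 14.6 kg.
Tool frame: the origin (TCP) lies at the very end of the fingers, on their centre line; the grasp point (between the pads) lies 19 mm behind it; y points along the fingers, x is the direction in which the jaws open and shut, and the axes are right-handed (so a half turn about y gives the same grasp; the last joint's range is limited). The gripper opens to 85 mm and grips with 20 to 120 N. Pads are 22 mm wide; open, the fingers measure 114 mm over their backs; the gripper's body (76 mm by 85 mm) begins 54 mm behind the grasp point. The pads swing forward as they close: fully open they stand 13 mm farther back than shut.
Start: joints at [-0.155, 0.263, -0.048, 1.259, 0, 1.415], TCP at [0.525, -0, 0.231] pointing down, gripper open.
Joint ranges: [-2.65, 2.65], [-0.89, 1.7], [-1.18, 1.37], [-2.13, 2.11], [-1.35, 1.29], [-3.14, 3.14]. Speed limits (rad/s): [1.89, 1.89, 2.57, 2.79, 3.14, 3.14].

INTERFACE

Orientations are given as a rotation vector (axis times angle).
In Python, from cell import observe, grab_frame, camera_params, ctrl gives the robot as it stands.
- The arm moves only by the tool play_rows, never from a script. Its argument "motion" is a list of rows, each an object with "hand": the closure, from 0 (fully open) to 1 (shut); "offset": the shift along the tool's x, y, z in m, a list of three; "twist": the turn about the tool's y in rad. In form: [{"hand": hand, "offset": [tx, ty, tz], "twist": twist}, ...]. A call has 1 to 10 rows; each row shifts and turns the commanded pose from where the row before left it, along the tool's axes as they then stand; what a row does not reach is not made up. A row lasts 1/10 s, in which the tool goes at most 50 mm and 8.59 degrees, less where a joint would pass 70% of its speed; a pose out of reach is approached as far as the arm can. A call is refused whole if a number of a shift passes 0.05 or a number of a turn 0.15, either way. A call with a gripper value outside its range is refused whole. The fingers move at their own pace and stop on an object; "squeeze" is the grip in N (left out, the last holds). Time passes only in rows, so rows that do not move let the fingers close. It gives the time, the measured TCP pose, the force and the opening at its end, in the units of the state.
- observe(): the state, without advancing time (a new reading comes with each control period).
- grab_frame(name): name is "scene" or "side" or "wrist"; returns the picture (400x640x3 uint8, blue, green, red); there is no depth.
- camera_params(name): a dict with "fov_y" (degrees; the focal length in pixels is half the picture's height over the tangent of half this angle, whatever the lens; pixels are square), "cx", "cy" (the principal point, pixels), "k1" (the pictures are not rectified: a ray, as slopes to the right and down, at radius r is drawn at 1 + k1 r^2 times it, then the intrinsics apply), "pose" (4x4, takes a point from camera to world coordinates); the wrist camera has in their place "hand_eye" (4x4, takes a point from camera to tool coordinates, whose origin is the TCP and whose axes are the tool frame's). Camera axes: x right, y down, z forward; pixel columns grow to the right and rows downward; lengths in m; the calibration is good to about 2 mm. A picture is of the moment at which its call begins: read the wrist's pose just before it. camera_params takes no time and is no camera call.
- ctrl.sign_off(): hands the job in, once; it reports no verdict.
The state is a dict: "time_s": time; "joints": joint angles; "qvel": joint speeds; "joint_efforts": joint torques, N m; "eef_pos": TCP position; "orientation": TCP orientation; "wrist_force": force on the tool from outside, world axes, zero at the start; "wrist_torque": the same for the moment, N m; "opening": finger opening in m.
Only numpy, scipy, OpenCV 4.12 (cv2) and the standard library are available. Lean on these libraries where they do the work, as an engineer would, in place of code of your own. Each camera call takes 0.05 s, during which the arm holds its last target.

## Working session

There is one attempt and no reset: what is moved stays moved. The work goes in short steps, Python scripts to look and compute and a tool call to move; the robot and the scene stay as the last step left them, time stands still between calls to the robot, and variables do not carry over. Pictures are saved under pics/ and viewed, and the job is handed in when it is done.

Besides the shell and the picture viewer there is one more tool, called after "Call:" in YAML: its name, and indented under it one key for each argument. play_rows: Moves the arm, as the interface text tells. Its arguments: {"type":"object","properties":{"motion":{"type":"array","items":{"type":"object","properties":{"hand":{"type":"number"},"offset":{"type":"array","items":{"type":"number"}},"twist":{"type":"number"}}}},"squeeze":{"type":"number"}},"required":["motion"]}

```bash
ls; mkdir -p pics
python3 - <<'E'
from cell import observe, grab_frame, camera_params, ctrl
import cv2, numpy as np
np.set_printoptions(precision=4,suppress=True)
s=observe();print(s)
for n in ("scene","side","wrist"):
    cv2.imwrite(f"pics/{n}0.png",grab_frame(n)); print(n,camera_params(n))
E
```

```text
pics
{'time_s': 0.0, 'joints': array([-0.1553,  0.2635, -0.049 ,  1.2594, -0.    ,  1.4155]), 'qvel': array([-0.0001, -0.0003, -0.    , -0.0013, -0.0011,  0.0009]), 'joint_efforts': array([  0.0006, -63.7613,  38.4567,   0.0138,   0.    ,  -0.0001]), 'eef_pos': array([0.5247, 0.    , 0.2308]), 'orientation': array([-1.5706,  0.0008,  0.0009]), 'wrist_force': array([0.1759, 0.7434, 0.6638]), 'wrist_torque': array([-0.0169,  0.0283,  0.0004]), 'opening': 0.08559823310487918}
scene {'fov_y': 57.44469888402359, 'cx': 318.7085157397319, 'cy': 196.3212229108938, 'k1': -0.014892396825575971, 'pose': array([[-0.6006,  0.5589, -0.5718,  0.947 ],
       [ 0.7994,  0.4065, -0.4423,  0.3026],
       [-0.0148, -0.7228, -0.6909,  0.5561],
       [ 0.    ,  0.    ,  0.    ,  1.    ]])}
side {'fov_y': 44.579305039471436, 'cx': 313.66357327727906, 'cy': 200.07336619450192, 'k1': -0.10365830445705726, 'pose': array([[ 0.9711, -0.1832,  0.1529,  0.4087],
       [-0.2384, -0.715 ,  0.6573, -0.6016],
       [-0.0111, -0.6747, -0.738 ,  0.7488],
       [ 0.    ,  0.    ,  0.    ,  1.    ]])}
wrist {'fov_y': 67.2212810548386, 'cx': 314.86275866600073, 'cy': 198.0352476440334, 'k1': -0.008716218192114938, 'hand_eye': array([[ 1.    ,  0.0003, -0.0011, -0.0011],
       [ 0.0012, -0.3247,  0.9458, -0.1426],
       [-0.    , -0.9458, -0.3247,  0.0847],
       [ 0.    ,  0.    ,  0.    ,  1.    ]])}
```

View pics/scene0.png

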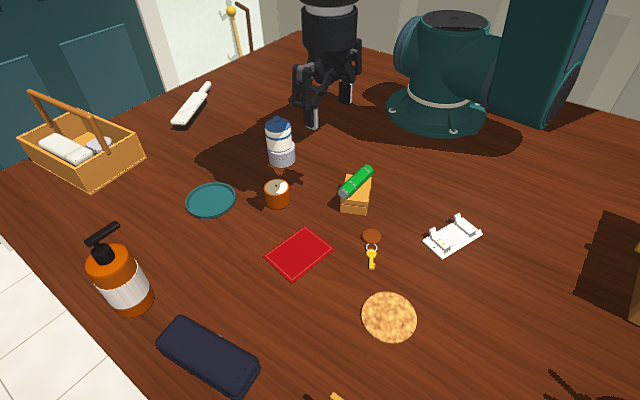

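View pics/side0.png

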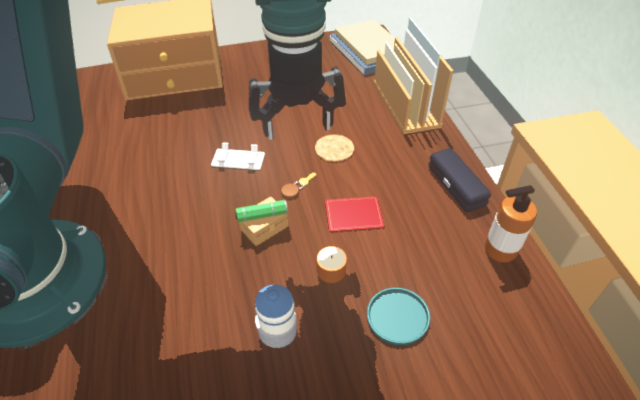

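View pics/wrist0.png

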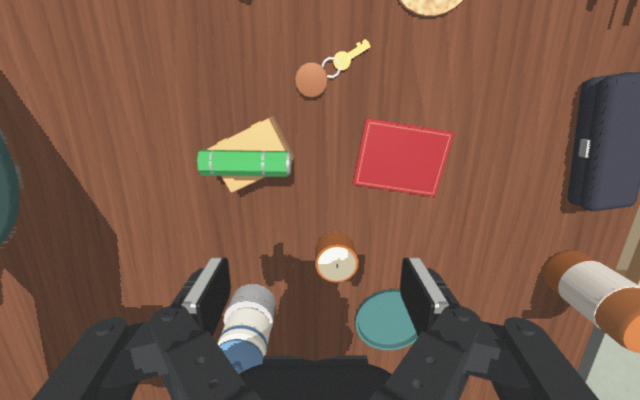

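```bash
cat > h.py <<'E'
import cv2, numpy as np
from scipy.spatial.transform import Rotation as R
np.set_printoptions(precision=4,suppress=True)
try:
    from cell import observe, grab_frame, camera_params, ctrl
except Exception as e: print(e)
def cam(n, st=None):
    p=camera_params(n); f=200/np.tan(np.radians(p['fov_y'])/2)
    if n=='wrist':
        T=np.eye(4);T[:3,:3]=R.from_rotvec(st['orientation']).as_matrix();T[:3,3]=st['eef_pos']
        P=T@p['hand_eye']
    else: P=p['pose']
    return dict(f=f,cx=p['cx'],cy=p['cy'],k1=p['k1'],P=P)
def rays(c,uv):
    uv=np.atleast_2d(np.asarray(uv,float))
    d=(uv-[c['cx'],c['cy']])/c['f']; u=d.copy()
    for _ in range(8): u=d/(1+c['k1']*(u**2).sum(1,keepdims=True))
    return (c['P'][:3,:3]@np.c_[u,np.ones(len(u))].T).T
def plane(c,uv,z):
    r=rays(c,uv); o=c['P'][:3,3]
    return o+r*((z-o[2])/r[:,2])[:,None]
def proj(c,X):
    X=np.atleast_2d(X); q=(X-c['P'][:3,3])@c['P'][:3,:3]
    s=q[:,:2]/q[:,2:]; s=s*(1+c['k1']*(s**2).sum(1,keepdims=True))
    return s*c['f']+[c['cx'],c['cy']]
def blob(img,lo,hi,roi=None):
    h=cv2.cvtColor(img,cv2.COLOR_BGR2HSV); m=cv2.inRange(h,np.array(lo),np.array(hi))
    if roi is not None:
        k=np.zeros_like(m); x0,y0,x1,y1=roi; k[y0:y1,x0:x1]=255; m&=k
    cs,_=cv2.findContours(m,cv2.RETR_EXTERNAL,cv2.CHAIN_APPROX_NONE)
    return max(cs,key=cv2.contourArea)[:,0,:] if cs else None
def circfit(p):
    A=np.c_[2*p[:,:2],np.ones(len(p))]; s=np.linalg.lstsq(A,(p[:,:2]**2).sum(1),rcond=None)[0]
    return s[:2],np.sqrt(s[2]+s[0]**2+s[1]**2)
E
python3 - <<'E'
from h import *
W=dict(orientation=observe()['orientation'],eef_pos=observe()['eef_pos'])
im={n:cv2.imread(f'pics/{n}0.png') for n in('scene','side','wrist')}
C={n:cam(n,W) for n in im}
def rect(n,c,z):
    p=plane(C[n],c,z)[:,:2]; r=cv2.minAreaRect((p*1000).astype(np.float32)); print(n,'rect',r, 'box',cv2.boxPoints(r).tolist())
print('mat')
for n,roi in(('scene',(240,210,350,300)),('side',(310,180,400,250)),('wrist',(330,100,480,210))):
    c1=blob(im[n],(0,150,90),(6,255,255),roi);c2=blob(im[n],(172,150,90),(180,255,255),roi)
    c=max([x for x in(c1,c2) if x is not None],key=len); rect(n,c,.004)
print('dish')
for n,roi in(('scene',(170,170,250,230)),('side',(350,280,440,350))):
    c=blob(im[n],(80,60,40),(100,255,255),roi); print(n,circfit(plane(C[n],c,.012)))
print('coaster')
for n,roi in(('scene',(340,270,430,355)),('side',(305,125,365,170))):
    c=blob(im[n],(8,40,165),(28,200,255),roi); print(n,len(c),circfit(plane(C[n],c,.006)))
for n,roi in(('scene',(320,270,430,355)),('side',(200,130,400,280)),('side',(235,265,435,365)),('scene',(210,90,310,220)),('scene',(310,140,490,280))):
    x0,y0,x1,y1=roi; k=4
    cv2.imwrite(f'pics/c_{n}_{x0}.png',cv2.resize(im[n][y0:y1,x0:x1],None,fx=k,fy=k,interpolation=cv2.INTER_CUBIC))
E
```

```text
mat
scene rect ((632.8836669921875, 10.152103424072266), (85.44571685791016, 107.50536346435547), 80.98289489746094) box [[573.099365234375, -23.618144989013672], [679.276123046875, -40.46738815307617], [692.66796875, 43.9223518371582], [586.4912109375, 60.7715950012207]]
side rect ((632.5762329101562, 7.274890899658203), (88.23789978027344, 111.62391662597656), 80.97576904296875) box [[570.534912109375, -27.543731689453125], [680.7772216796875, -45.05218505859375], [694.6175537109375, 42.09351348876953], [584.375244140625, 59.601966857910156]]
wrist rect ((631.57568359375, 9.477386474609375), (71.2376937866211, 96.00201416015625), 81.14682006835938) box [[578.6646728515625, -18.329599380493164], [673.52294921875, -33.10459899902344], [684.4866943359375, 37.28437042236328], [589.62841796875, 52.05937194824219]]
dish
scene (array([ 0.6408, -0.23  ]), np.float64(0.05378125784449586))
side (array([ 0.6372, -0.236 ]), np.float64(0.052656671547690805))
coaster
scene 151 (array([0.6488, 0.2106]), np.float64(0.044164385531905506))
side 268 (array([0.6491, 0.218 ]), np.float64(0.0632944926327231))
```

View pics/c_side_200.png

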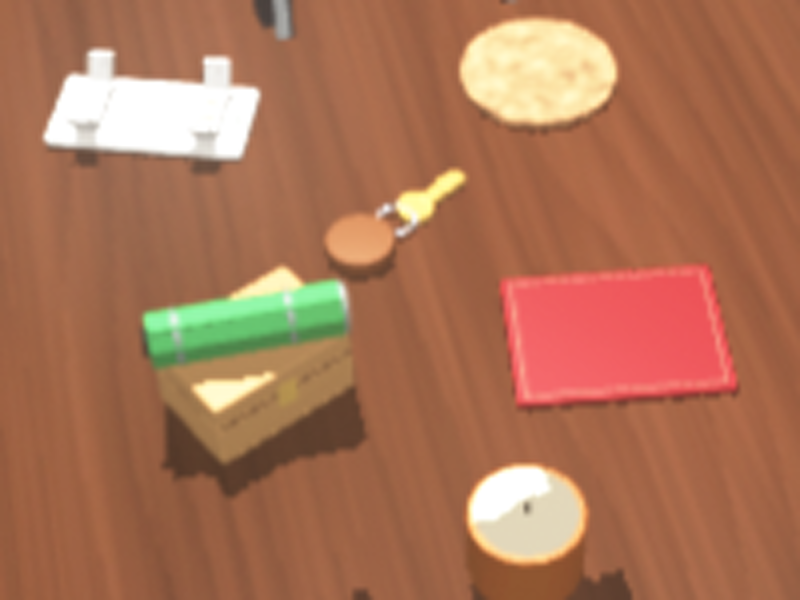

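View pics/c_side_235.png

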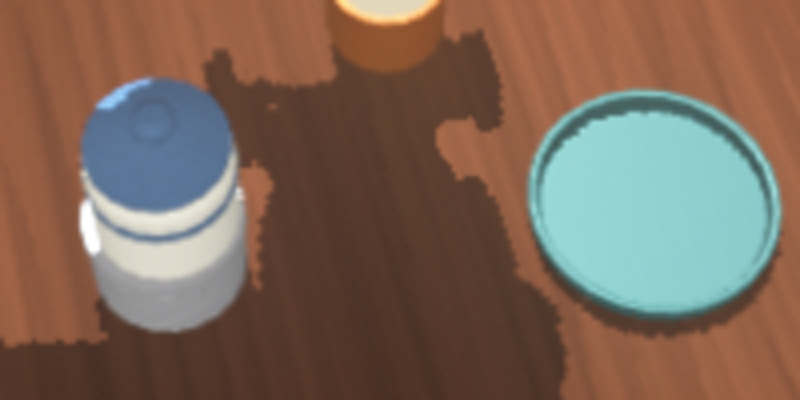

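View pics/c_scene_210.png

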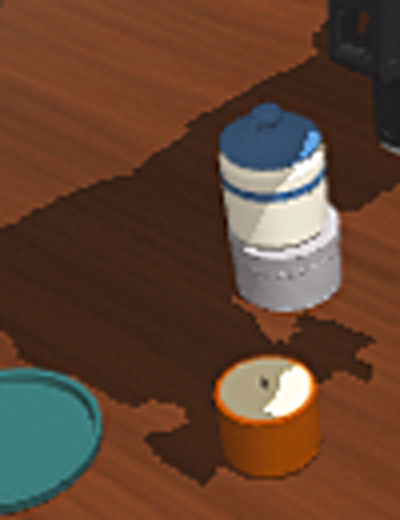

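View pics/c_scene_310.png

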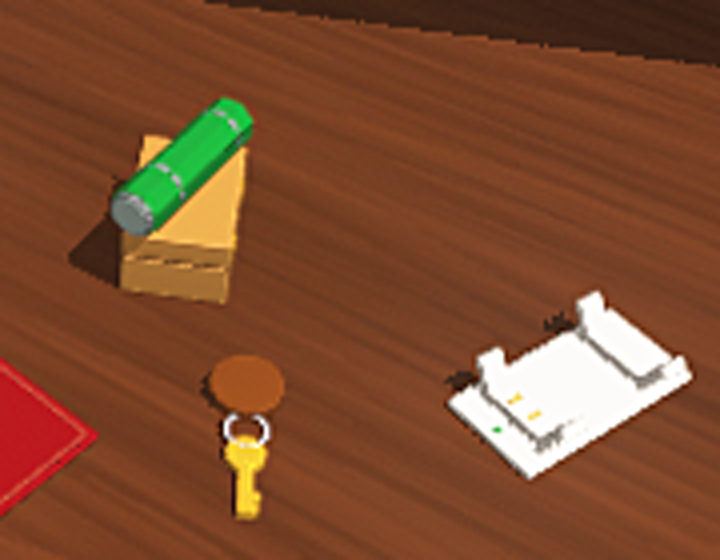

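```bash
python3 - <<'E'
from h import *
C={n:cam(n) for n in('scene','side')}
def P(n,o,pts,z,k=4.): 
    r=plane(C[n],np.array(o)+np.array(pts,float)/k,z)*1000; print(n,z,r[:,:2].tolist() and np.round(r[:,:2],1).tolist())
print('knob');P('side',(235,265),[(152,112)],.122);P('scene',(210,90),[(267,108)],.122)
print('tin bottom: lower edge pts');
for n,o,pts in(('side',(235,265),[(105,300),(125,318),(145,328),(170,331),(200,327),(225,313),(243,292)]),('scene',(210,90),[(239,290),(252,300),(270,307),(290,309),(310,306),(328,297),(340,285)])):
    p=plane(C[n],np.array(o)+np.array(pts)/4.,0); print(n,circfit(p))
    from scipy.optimize import least_squares
    print(least_squares(lambda c:np.hypot(*(p[:,:2]-c).T)-.0325,p[:,:2].mean(0)).x)
print('cradle');P('side',(200,130),[(68,75),(260,88),(240,160),(45,145)],.006);P('scene',(310,140),[(448,402),(530,478),(692,380)],.006)
P('side',(200,130),[(101,50),(217,58)],.026);P('scene',(310,140),[(492,352),(592,295)],.026)
print('box top');P('side',(200,130),[(285,267),(353,347),(218,413),(157,368)],.042);P('scene',(310,140),[(145,135),(248,152),(236,250),(121,238)],.042)
print('bot');P('side',(200,130),[(226,464)],.0);P('scene',(310,140),[(228,303),(120,290)],.0)
print('fl ends');P('side',(200,130),[(152,340),(340,306)],.055);P('scene',(310,140),[(133,213),(235,112)],.055)
E
python3 - <<'E'
import cv2
im=cv2.imread('pics/wrist0.png')
cv2.imwrite('pics/cw1.png',cv2.resize(im[100:210,180:330],None,fx=5,fy=5,interpolation=cv2.INTER_CUBIC))
E
```

```text
knob
side 0.122 [[435.1, -210.6]]
scene 0.122 [[437.6, -205.6]]
tin bottom: lower edge pts
side (array([ 0.4359, -0.2067]), np.float64(0.033872483494937995))
[ 0.4356 -0.2084]
scene (array([ 0.4317, -0.2067]), np.float64(0.03315674891499762))
[ 0.4323 -0.2062]
cradle
side 0.006 [[385.0, 270.7], [490.6, 231.4], [469.8, 175.9], [366.4, 215.3]]
scene 0.006 [[473.1, 185.6], [492.2, 235.6], [390.4, 275.6]]
side 0.026 [[406.2, 263.8], [469.2, 240.0]]
scene 0.026 [[449.6, 193.4], [385.3, 217.7]]
box top
side 0.042 [[475.9, 57.3], [497.9, -2.0], [428.9, -25.9], [405.1, 8.2]]
scene 0.042 [[429.4, -20.7], [408.8, 31.8], [476.7, 65.5], [503.4, 14.2]]
bot
side 0.0 [[428.9, -23.6]]
scene 0.0 [[474.4, 63.2], [499.8, 12.5]]
fl ends
side 0.055 [[405.3, 14.6], [495.5, 13.7]]
scene 0.055 [[496.3, 16.2], [398.1, 16.0]]
```

View pics/cw1.png

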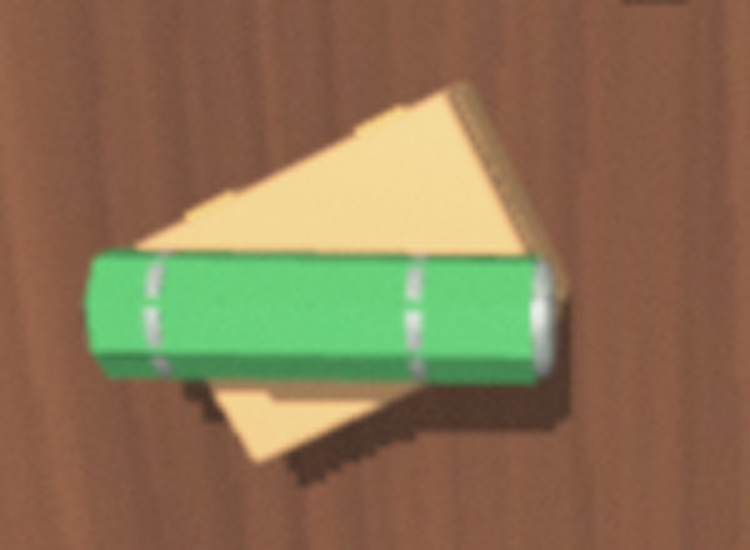

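Run:
```python
from h import *
im=cv2.imread('pics/side0.png'); cv2.imwrite('pics/cf.png',cv2.resize(im[60:145,230:360],None,fx=6,fy=6,interpolation=cv2.INTER_CUBIC))
c=cam('side')
for z in(.20,.21,.22,.231,.24,.25): print(z,proj(c,[[.525-.0425,0,z],[.525+.0425,0,z]]).round(1).tolist())
c=cam('scene')
im=cv2.imread('pics/scene0.png'); cv2.imwrite('pics/cf2.png',cv2.resize(im[50:140,280:380],None,fx=6,fy=6,interpolation=cv2.INTER_CUBIC))
for z in(.20,.21,.22,.231,.24,.25): print(z,proj(c,[[.525-.0425,0,z],[.525+.0425,0,z]]).round(1).tolist())
```

```text
0.2 [[274.3, 156.0], [323.7, 147.5]]
0.21 [[273.9, 151.5], [323.7, 143.0]]
0.22 [[273.4, 147.0], [323.7, 138.5]]
0.231 [[272.9, 141.9], [323.7, 133.3]]
0.24 [[272.5, 137.6], [323.7, 129.1]]
0.25 [[272.1, 132.8], [323.8, 124.3]]
0.2 [[342.6, 125.6], [313.4, 148.8]]
0.21 [[342.8, 120.7], [313.2, 143.8]]
0.22 [[343.0, 115.7], [313.1, 138.7]]
0.231 [[343.2, 110.1], [312.9, 132.9]]
0.24 [[343.3, 105.4], [312.7, 128.0]]
0.25 [[343.5, 100.0], [312.6, 122.5]]
```

View pics/cf.png

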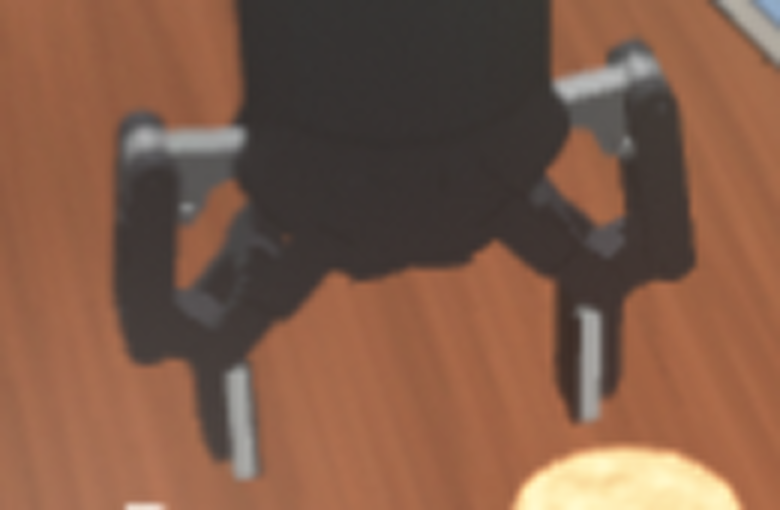

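View pics/cf2.png

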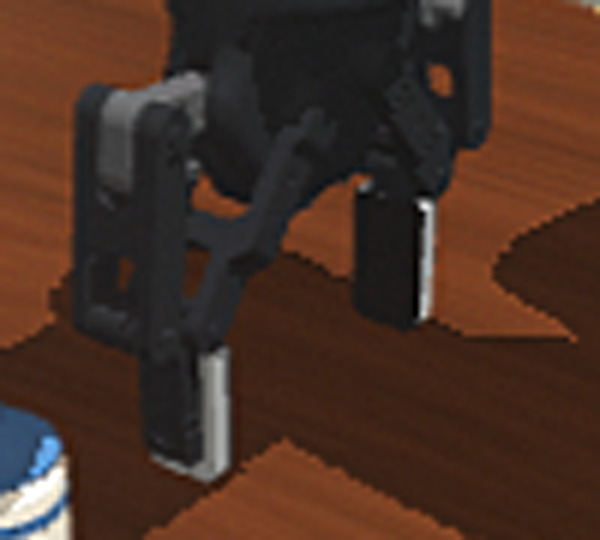

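Call:
play_rows:
  motion:
    - {"hand":0,"offset":[-0.015,0,-0.035],"twist":0}
    - {"hand":0,"offset":[-0.015,0,-0.035],"twist":0}
    - {"hand":0,"offset":[-0.015,0,-0.035],"twist":0}
    - {"hand":0,"offset":[-0.015,0,-0.035],"twist":0}
    - {"hand":0,"offset":[-0.015,0,-0.035],"twist":0}
    - {"hand":0,"offset":[-0.015,0,-0.033],"twist":0}
    - {"hand":0,"offset":[0,0,0],"twist":0}
    - {"hand":0,"offset":[0,0,0],"twist":0}
  squeeze: 40

```text
time_s: 0.95
eef_pos: [0.4347, -0.2083, 0.2311]
orientation: [-1.57, 0.002, -0.001]
wrist_force: [-0.2, 0.5, -0.8]
opening: 0.0858
```

```bash
cat > snap.py <<'E'
from h import *
import sys,pickle
def snap(tag,cams=('wrist',)):
    s=observe(); out={}
    print('t',s['time_s'],'pos',s['eef_pos'],'rv',s['orientation'],'op',round(s['opening'],4),'F',s['wrist_force'],'vel',np.abs(s['qvel']).max().round(3))
    for n in cams:
        s=observe(); im=grab_frame(n); cv2.imwrite(f'pics/{n}_{tag}.png',im)
        pickle.dump(cam(n,s),open(f'pics/{n}_{tag}.pkl','wb'))
if __name__=='__main__': snap(sys.argv[1],sys.argv[2:] or ('wrist',))
E
python3 snap.py a
```

```text
t 0.95 pos [ 0.4347 -0.2083  0.2311] rv [-1.5704  0.0015 -0.0012] op 0.0858 F [-0.2098  0.5207 -0.7642] vel 0.036
```

View pics/wrist_a.png

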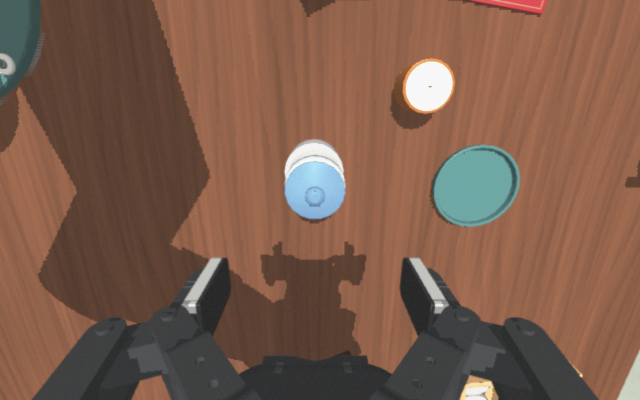

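Run:
```python
from h import *
import pickle
c=pickle.load(open('pics/wrist_a.pkl','rb')); im=cv2.imread('pics/wrist_a.png')
print('knob',plane(c,[[315,196.5]],.122))
b=blob(im,(95,70,60),(125,255,255),(270,130,360,230)); x,y,w,h=cv2.boundingRect(b);print(x,y,w,h)
e=plane(c,b,.102); print('lid',circfit(e))
d=blob(im,(80,60,40),(100,255,255),(420,130,530,240)); print('dish',circfit(plane(c,d,.012)))
cv2.imwrite('pics/cj.png',cv2.resize(im[120:230,260:370],None,fx=5,fy=5,interpolation=cv2.INTER_CUBIC))
```

```text
knob [[ 0.4334 -0.2086  0.122 ]]
285 162 60 57
lid (array([ 0.4328, -0.2097]), np.float64(0.027807482892707163))
dish (array([ 0.6349, -0.2331]), np.float64(0.052699442206694876))
```

View pics/cj.png

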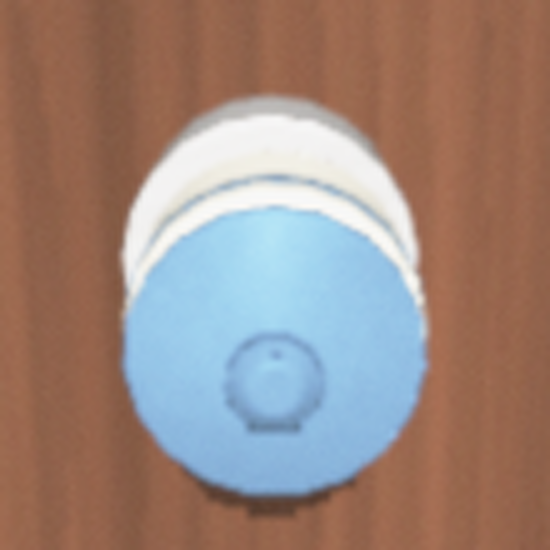

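Call:
play_rows:
  motion:
    - {"hand":0,"offset":[-0.0015,0.03,-0.001],"twist":0}
    - {"hand":0,"offset":[0,0.035,0],"twist":0}
    - {"hand":0,"offset":[0,0.035,0],"twist":0}
    - {"hand":0,"offset":[0,0.03,0],"twist":0}
    - {"hand":0,"offset":[0,0.025,0],"twist":0}
    - {"hand":0,"offset":[0,0.015,0],"twist":0}
    - {"hand":0,"offset":[0,0.005,0],"twist":0}
    - {"hand":0,"offset":[0,0,0],"twist":0}
    - {"hand":0,"offset":[0,0,0],"twist":0}
  squeeze: 40

```text
time_s: 1.9
eef_pos: [0.4341, -0.2089, 0.057]
orientation: [-1.571, -0.001, -0.0]
wrist_force: [0.1, -0.5, 0.2]
opening: 0.0855
```

```bash
python3 snap.py b scene side
```

```text
t 1.9 pos [ 0.4341 -0.2089  0.057 ] rv [-1.5713 -0.0012 -0.0001] op 0.0855 F [ 0.0802 -0.5097  0.2223] vel 0.007
```

View pics/scene_b.png

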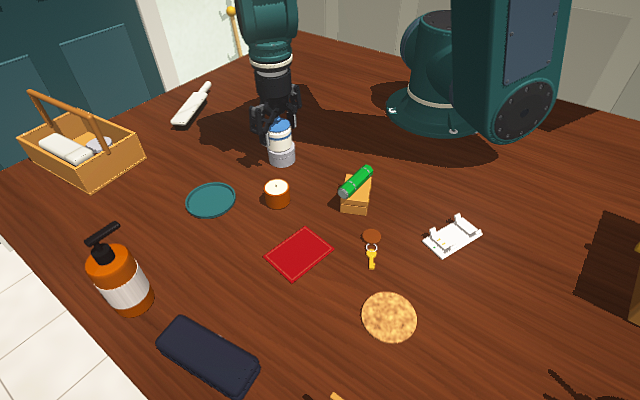

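View pics/side_b.png

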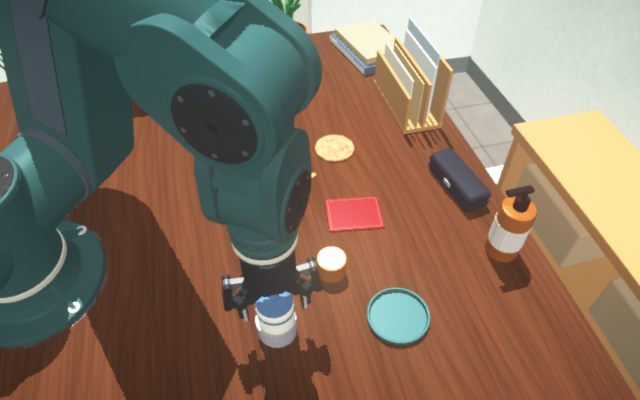

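Call:
play_rows:
  motion:
    - {"hand":0.2,"offset":[0,0,0],"twist":0}
    - {"hand":0.3,"offset":[0,0,0],"twist":0}
    - {"hand":0.4,"offset":[0,0,0],"twist":0}
    - {"hand":0.6,"offset":[0,0,0],"twist":0}
    - {"hand":1,"offset":[0,0,0],"twist":0}
    - {"hand":1,"offset":[0,0,0],"twist":0}
    - {"hand":1,"offset":[0,0,0],"twist":0}
  squeeze: 40

```text
time_s: 2.7
eef_pos: [0.4337, -0.2092, 0.057]
orientation: [-1.571, -0.001, -0.001]
wrist_force: [-1.2, 1.5, 10.8]
opening: 0.0593
```

Call:
play_rows:
  motion:
    - {"hand":1,"offset":[0,-0.01,0],"twist":0}
    - {"hand":1,"offset":[0,-0.02,0],"twist":0}
    - {"hand":1,"offset":[0,-0.03,0],"twist":0}
    - {"hand":1,"offset":[0,-0.03,0],"twist":0}
    - {"hand":1,"offset":[0,-0.02,0],"twist":0}
    - {"hand":1,"offset":[0,-0.01,0],"twist":0}
    - {"hand":1,"offset":[0,0,0],"twist":0}

```text
time_s: 3.4
eef_pos: [0.4339, -0.2093, 0.1773]
orientation: [-1.572, -0.001, -0.001]
wrist_force: [-1.9, -0.1, -2.0]
opening: 0.0589
```

```bash
python3 snap.py c scene side
```

```text
t 3.4 pos [ 0.4339 -0.2093  0.1773] rv [-1.5718 -0.0011 -0.0012] op 0.0589 F [-1.9034 -0.1065 -1.9828] vel 0.048
```

View pics/scene_c.png

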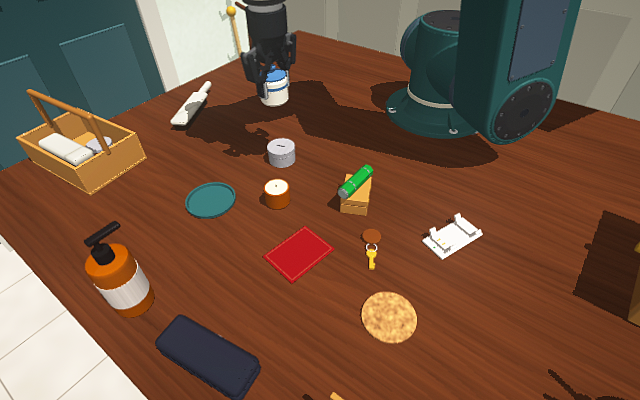

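View pics/side_c.png

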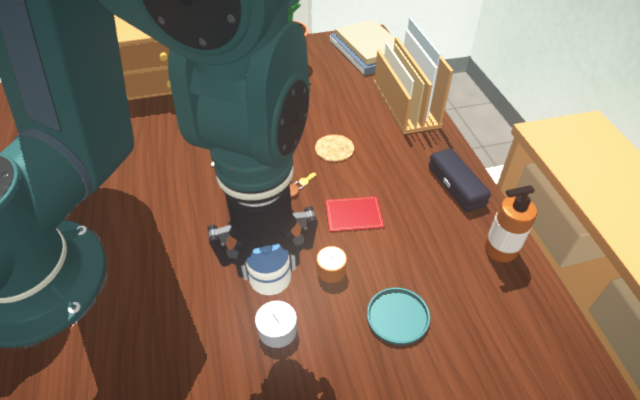

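Call:
play_rows:
  motion:
    - {"hand":1,"offset":[0.01,0,0.02],"twist":0}
    - {"hand":1,"offset":[0.025,0,0.04],"twist":0}
    - {"hand":1,"offset":[0.025,0,0.04],"twist":0}
    - {"hand":1,"offset":[0.025,0,0.04],"twist":0}
    - {"hand":1,"offset":[0.025,0,0.04],"twist":0}
    - {"hand":1,"offset":[0.025,0,0.04],"twist":0}
    - {"hand":1,"offset":[0.025,0,0.04],"twist":0}
    - {"hand":1,"offset":[0.025,0,0.04],"twist":0}
    - {"hand":1,"offset":[0.02,0,0.03],"twist":0}
    - {"hand":1,"offset":[0.01,0,0.01],"twist":0}

```text
time_s: 4.5
eef_pos: [0.649, 0.1341, 0.174]
orientation: [-1.571, -0.0, 0.004]
wrist_force: [-0.8, -0.6, -1.7]
opening: 0.0589
```

Call:
play_rows:
  motion:
    - {"hand":1,"offset":[0,0,0],"twist":0}
    - {"hand":1,"offset":[0,0,0],"twist":0}

```text
time_s: 4.7
eef_pos: [0.6479, 0.1308, 0.1749]
orientation: [-1.571, 0.002, 0.002]
wrist_force: [0.7, 0.2, -2.3]
opening: 0.0594
```

```bash
python3 snap.py d wrist side scene
```

```text
t 4.7 pos [0.6479 0.1308 0.1749] rv [-1.5711  0.0016  0.0019] op 0.0594 F [ 0.691   0.2296 -2.3183] vel 0.022
```

View pics/wrist_d.png

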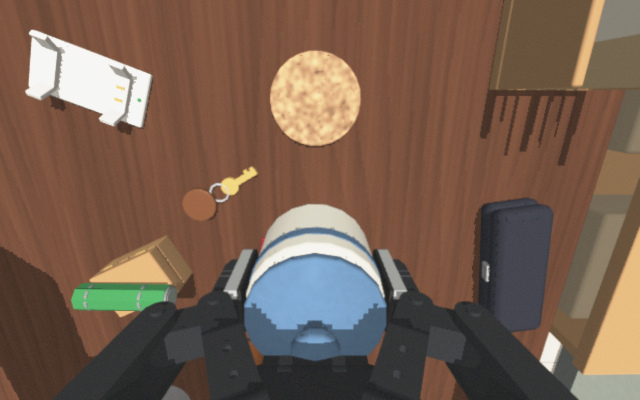

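View pics/side_d.png

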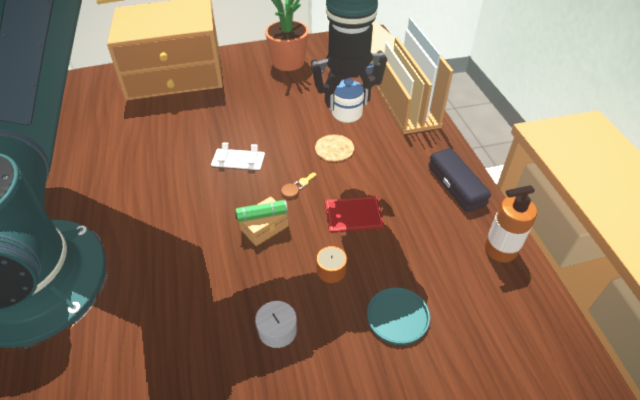

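Run:
```python
from h import *
import pickle
c=pickle.load(open('pics/wrist_d.pkl','rb')); im=cv2.imread('pics/wrist_d.png')
b=blob(im,(8,40,110),(28,200,255),(255,35,375,160)); print(cv2.boundingRect(b)); print('coaster',circfit(plane(c,b,.006)))
b=cv2.inRange(im,(190,190,190),(255,255,255))
cv2.imwrite('pics/cc.png',cv2.resize(im[20:140,20:160],None,fx=5,fy=5,interpolation=cv2.INTER_CUBIC))
```

```text
(255, 35, 120, 125)
coaster (array([0.6456, 0.2082]), np.float64(0.06742724350433167))
```

View pics/cc.png

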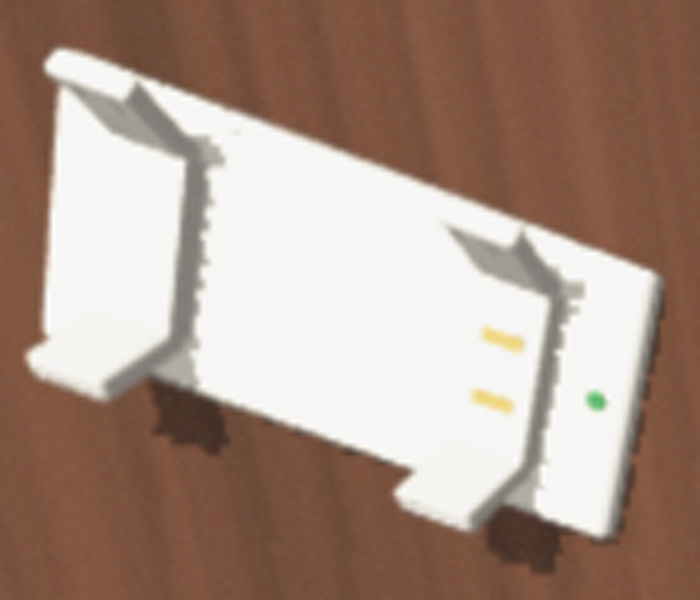

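Run:
```python
from h import *
import pickle
c=pickle.load(open('pics/wrist_d.pkl','rb')); im=cv2.imread('pics/wrist_d.png')
b=blob(im,(8,40,160),(28,200,255),(255,35,375,160)); print(cv2.boundingRect(b)); print('coaster',circfit(plane(c,cv2.convexHull(b)[:,0],.006)))
for n in('side','scene'):
  i=cv2.imread(f'pics/{n}0.png'); roi={'side':(305,125,365,170),'scene':(340,270,430,355)}[n]
  b=blob(i,(8,40,185),(28,200,255),roi); print(cv2.boundingRect(b)); print(n,circfit(plane(cam(n),cv2.convexHull(b)[:,0],.006)))
print(proj(c,[[.649+.045*np.cos(a),.2115+.045*np.sin(a),.006] for a in (0,1.57,3.14,4.71)]))
```

```text
(270, 50, 91, 96)
coaster (array([0.6461, 0.2108]), np.float64(0.044728955674777034))
(315, 134, 40, 27)
side (array([0.6474, 0.2093]), np.float64(0.04638575519908954))
(362, 292, 55, 51)
scene (array([0.6487, 0.2105]), np.float64(0.044578928999714176))
[[363.6729  99.0684]
 [318.1465  48.5875]
 [272.2527  98.9672]
 [317.6902 144.8609]]
```

Call:
play_rows:
  motion:
    - {"hand":1,"offset":[-0.001,0,0.015],"twist":0}
    - {"hand":1,"offset":[0,0,0.025],"twist":0}
    - {"hand":1,"offset":[0,0,0.025],"twist":0}
    - {"hand":1,"offset":[0,0.01,0.015],"twist":0}
    - {"hand":1,"offset":[0,0.03,0],"twist":0}
    - {"hand":1,"offset":[0,0.03,0],"twist":0}
    - {"hand":1,"offset":[0,0.03,0],"twist":0}
    - {"hand":1,"offset":[0,0.02,0],"twist":0}
    - {"hand":1,"offset":[0,0.01,0],"twist":0}
    - {"hand":1,"offset":[0,0,0],"twist":0}

```text
time_s: 5.85
eef_pos: [0.6466, 0.2108, 0.045]
orientation: [-1.571, 0.002, 0.002]
wrist_force: [-0.8, -0.1, -1.5]
opening: 0.0594
```

Call:
play_rows:
  motion:
    - {"hand":1,"offset":[0,0,0],"twist":0}
    - {"hand":1,"offset":[0,0,0],"twist":0}

```text
time_s: 6.05
eef_pos: [0.6482, 0.2112, 0.0475]
orientation: [-1.57, -0.001, -0.002]
wrist_force: [0.1, 1.1, -2.0]
opening: 0.0593
```

```bash
python3 snap.py e wrist side scene
python3 - <<'E'
import cv2
a=cv2.imread('pics/side_e.png')[90:180,290:380];b=cv2.imread('pics/scene_e.png')[240:360,320:460]
a=cv2.resize(a,(400,400),interpolation=2);b=cv2.resize(b,(400,343),interpolation=2);b=cv2.copyMakeBorder(b,0,57,0,0,0)
cv2.imwrite('pics/e2.png',cv2.hconcat([a,b]))
E
```

```text
t 6.05 pos [0.6482 0.2112 0.0475] rv [-1.5704 -0.0014 -0.0015] op 0.0593 F [ 0.0727  1.0843 -1.9644] vel 0.003
```

View pics/e2.png

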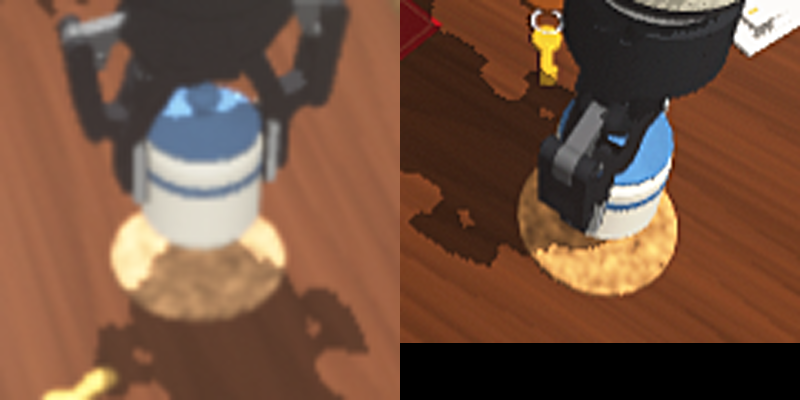

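Call:
play_rows:
  motion:
    - {"hand":1,"offset":[-0.001,0.01,-0.0005],"twist":0}
    - {"hand":1,"offset":[0,0.008,0],"twist":0}
    - {"hand":1,"offset":[0,0.004,0],"twist":0}
    - {"hand":1,"offset":[0,0.002,0],"twist":0}
    - {"hand":1,"offset":[0,0,0],"twist":0}
    - {"hand":1,"offset":[0,0,0],"twist":0}

```text
time_s: 6.8
eef_pos: [0.6466, 0.2105, 0.0224]
orientation: [-1.571, -0.0, -0.0]
wrist_force: [-0.3, -0.6, -2.8]
opening: 0.0587
```

Call:
play_rows:
  motion:
    - {"hand":1,"offset":[0,0.001,0],"twist":0}
    - {"hand":1,"offset":[0,0.001,0],"twist":0}
    - {"hand":1,"offset":[0,0,0],"twist":0}

```text
time_s: 7.1
eef_pos: [0.6467, 0.2106, 0.0211]
orientation: [-1.571, -0.001, -0.001]
wrist_force: [-2.3, -0.3, 6.2]
opening: 0.0592
```

Call:
play_rows:
  motion:
    - {"hand":0.3,"offset":[0,0,0],"twist":0}
    - {"hand":0.2,"offset":[0,0,0],"twist":0}
    - {"hand":0.1,"offset":[0,0,0],"twist":0}
    - {"hand":0,"offset":[0,0,0],"twist":0}
    - {"hand":0,"offset":[0,0,0],"twist":0}
    - {"hand":0,"offset":[0,0,0],"twist":0}

```text
time_s: 7.7
eef_pos: [0.6465, 0.2105, 0.0202]
orientation: [-1.571, 0.0, 0.0]
wrist_force: [0.9, 0.6, -0.4]
opening: 0.0852
```

Call:
play_rows:
  motion:
    - {"hand":0,"offset":[0,-0.01,0],"twist":0}
    - {"hand":0,"offset":[0,-0.03,0],"twist":0}
    - {"hand":0,"offset":[0,-0.04,0],"twist":0}
    - {"hand":0,"offset":[0,-0.04,0],"twist":0}
    - {"hand":0,"offset":[0,-0.04,0],"twist":0}
    - {"hand":0,"offset":[0,-0.03,0],"twist":0}
    - {"hand":0,"offset":[0,-0.02,0],"twist":0}
    - {"hand":0,"offset":[0,0,0],"twist":0}

```text
time_s: 8.5
eef_pos: [0.6474, 0.2107, 0.234]
orientation: [-1.57, -0.004, -0.004]
wrist_force: [-0.7, 0.3, 0.5]
opening: 0.0854
```

```bash
python3 snap.py f wrist side scene
```

```text
t 8.5 pos [0.6474 0.2107 0.234 ] rv [-1.5698 -0.004  -0.004 ] op 0.0854 F [-0.6593  0.2834  0.5423] vel 0.081
```

View pics/wrist_f.png

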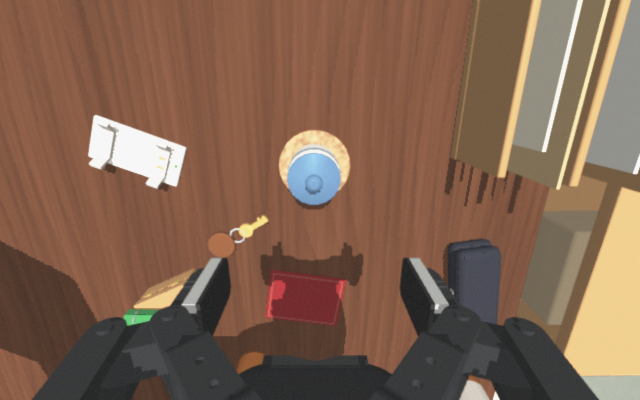

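View pics/scene_f.png

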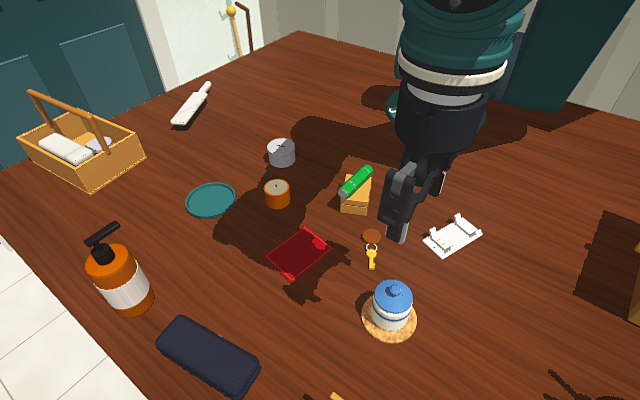

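Run:
```python
from h import *
import pickle
for n,roi in(('wrist',(265,120,365,215)),('scene',(340,270,430,355))):
  c=pickle.load(open(f'pics/{n}_f.pkl','rb')); im=cv2.imread(f'pics/{n}_f.png')
  b=blob(im,(95,70,60),(125,255,255),roi);print(cv2.boundingRect(b),'lid',circfit(plane(c,cv2.convexHull(b)[:,0],.066)))
  h=cv2.cvtColor(im,cv2.COLOR_BGR2HSV);
  b=blob(im,(8,40,150),(28,200,255),roi);hu=cv2.convexHull(b)[:,0];p=plane(c,hu,.006);q=circfit(p);print('coaster',q)
c=pickle.load(open('pics/wrist_f.pkl','rb'));print('knob',plane(c,[[314,183.5]],.086))
im=cv2.imread('pics/wrist_f.png');cv2.imwrite('pics/cf3.png',cv2.resize(im[120:220,265:365],None,fx=5,fy=5,interpolation=2))
```

```text
(288, 153, 52, 52) lid (array([0.6452, 0.2101]), np.float64(0.02803958335338225))
coaster (array([0.646 , 0.2112]), np.float64(0.04545639829136185))
(374, 280, 39, 33) lid (array([0.6484, 0.2099]), np.float64(0.028515343656688324))
coaster (array([0.6495, 0.2111]), np.float64(0.04457932825317157))
knob [[0.6458 0.2112 0.086 ]]
```

View pics/cf3.png

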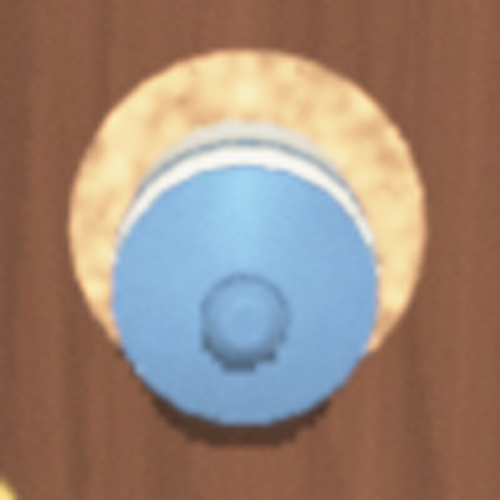

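Call:
play_rows:
  motion:
    - {"hand":0,"offset":[-0.01,0,-0.02],"twist":0}
    - {"hand":0,"offset":[-0.021,0,-0.042],"twist":0}
    - {"hand":0,"offset":[-0.021,0,-0.042],"twist":0}
    - {"hand":0,"offset":[-0.021,0,-0.042],"twist":0}
    - {"hand":0,"offset":[-0.021,0,-0.042],"twist":0}
    - {"hand":0,"offset":[-0.021,0,-0.042],"twist":0}
    - {"hand":0,"offset":[-0.021,0,-0.042],"twist":0}
    - {"hand":0,"offset":[-0.021,0,-0.042],"twist":0}
    - {"hand":0,"offset":[-0.021,0,-0.042],"twist":0}
    - {"hand":0,"offset":[-0.021,0,-0.042],"twist":0}

```text
time_s: 9.65
eef_pos: [0.4458, -0.1886, 0.2295]
orientation: [-1.57, 0.001, 0.001]
wrist_force: [1.6, -1.0, 0.6]
opening: 0.0855
```

Call:
play_rows:
  motion:
    - {"hand":0,"offset":[-0.014,0.02,-0.02],"twist":0}
    - {"hand":0,"offset":[0,0.02,0],"twist":0}
    - {"hand":0,"offset":[0,0.02,0],"twist":0}
    - {"hand":0,"offset":[0,0,0],"twist":0}
    - {"hand":0,"offset":[0,0,0],"twist":0}

```text
time_s: 10.15
eef_pos: [0.4332, -0.2072, 0.1702]
orientation: [-1.57, 0.001, 0.001]
wrist_force: [0.1, 0.2, -0.0]
opening: 0.0853
```

```bash
python3 snap.py g wrist
```

```text
t 10.15 pos [ 0.4332 -0.2072  0.1702] rv [-1.5701  0.0007  0.0009] op 0.0853 F [ 0.0685  0.2057 -0.0436] vel 0.026
```

View pics/wrist_g.png

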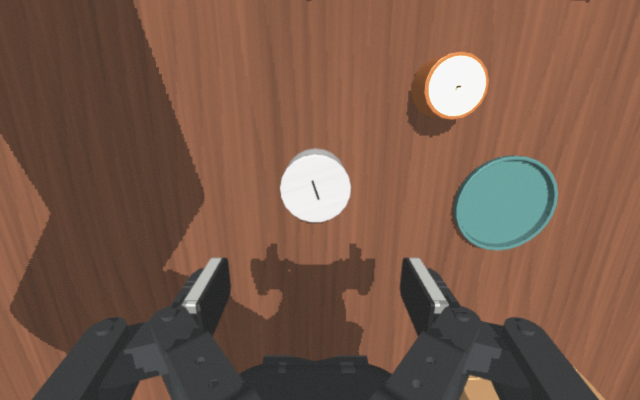

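Run:
```python
from h import *
import pickle
c=pickle.load(open('pics/wrist_g.pkl','rb')); im=cv2.imread('pics/wrist_g.png')
b=blob(im,(0,0,215),(180,60,255),(270,140,360,235)); print(cv2.boundingRect(b),circfit(plane(c,cv2.convexHull(b)[:,0],.042)))
d=blob(im,(80,60,40),(100,255,255),(440,140,570,260)); print('dish',circfit(plane(c,cv2.convexHull(d)[:,0],.012)))
```

```text
(280, 154, 70, 68) (array([ 0.4317, -0.2063]), np.float64(0.0328995574113947))
dish (array([ 0.6345, -0.2328]), np.float64(0.05357327806027805))
```

Call:
play_rows:
  motion:
    - {"hand":0,"offset":[-0.001,0.025,0.0005],"twist":0}
    - {"hand":0,"offset":[0,0.035,0],"twist":0}
    - {"hand":0,"offset":[0,0.035,0],"twist":0}
    - {"hand":0,"offset":[0,0.03,0],"twist":0}
    - {"hand":0,"offset":[0,0.02,0],"twist":0}
    - {"hand":0,"offset":[0,0.01,0],"twist":0}
    - {"hand":0,"offset":[0,0.002,0],"twist":0}
    - {"hand":0,"offset":[0,0,0],"twist":0}
    - {"hand":0,"offset":[0,0,0],"twist":0}

```text
time_s: 11.1
eef_pos: [0.4332, -0.2074, 0.0143]
orientation: [-1.572, -0.001, -0.001]
wrist_force: [-0.5, -0.8, 0.4]
opening: 0.0852
```

Call:
play_rows:
  motion:
    - {"hand":0.1,"offset":[0,0,0],"twist":0}
    - {"hand":0.2,"offset":[0,0,0],"twist":0}
    - {"hand":0.4,"offset":[0,0,0],"twist":0}
    - {"hand":1,"offset":[0,0,0],"twist":0}
    - {"hand":1,"offset":[0,0,0],"twist":0}
    - {"hand":1,"offset":[0,0,0],"twist":0}

```text
time_s: 11.7
eef_pos: [0.4328, -0.2072, 0.0142]
orientation: [-1.572, -0.001, -0.001]
wrist_force: [-3.3, 1.8, 16.6]
opening: 0.0654
```

```bash
python3 snap.py h side scene
python3 - <<'E'
import cv2
a=cv2.imread('pics/side_h.png')[250:370,210:330];b=cv2.imread('pics/scene_h.png')[80:200,220:340]
a=cv2.resize(a,(400,400),interpolation=2);b=cv2.resize(b,(400,400),interpolation=2)
cv2.imwrite('pics/h2.png',cv2.hconcat([a,b]))
E
```

```text
t 11.7 pos [ 0.4328 -0.2072  0.0142] rv [-1.5716 -0.0009 -0.0007] op 0.0654 F [-3.2674  1.8112 16.551 ] vel 0.002
```

View pics/h2.png

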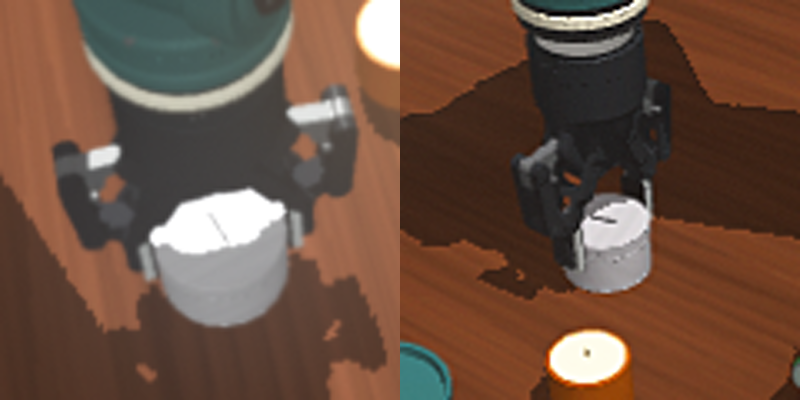

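Call:
play_rows:
  motion:
    - {"hand":1,"offset":[0,-0.01,0],"twist":0}
    - {"hand":1,"offset":[0,-0.02,0],"twist":0}
    - {"hand":1,"offset":[0,-0.03,0],"twist":0}
    - {"hand":1,"offset":[0.005,-0.03,0],"twist":0}
    - {"hand":1,"offset":[0.02,-0.01,-0.002],"twist":0}
    - {"hand":1,"offset":[0.04,0,-0.006],"twist":0}
    - {"hand":1,"offset":[0.04,0,-0.006],"twist":0}
    - {"hand":1,"offset":[0.04,0,-0.006],"twist":0}
    - {"hand":1,"offset":[0.035,0,-0.004],"twist":0}
    - {"hand":1,"offset":[0.023,0,-0.002],"twist":0}

```text
time_s: 12.8
eef_pos: [0.6374, -0.2331, 0.1133]
orientation: [-1.571, -0.0, 0.0]
wrist_force: [-0.7, -0.0, -1.4]
opening: 0.0651
```

Call:
play_rows:
  motion:
    - {"hand":1,"offset":[0,0,0],"twist":0}
    - {"hand":1,"offset":[0,0,0],"twist":0}
    - {"hand":1,"offset":[0,0,0],"twist":0}

```text
time_s: 13.1
eef_pos: [0.6346, -0.2329, 0.1136]
orientation: [-1.571, 0.0, 0.0]
wrist_force: [-0.3, -0.6, -2.6]
opening: 0.0654
```

```bash
python3 snap.py i wrist side scene
```

```text
t 13.1 pos [ 0.6346 -0.2329  0.1136] rv [-1.5707  0.0005  0.0002] op 0.0654 F [-0.2983 -0.573  -2.5909] vel 0.007
```

View pics/wrist_i.png

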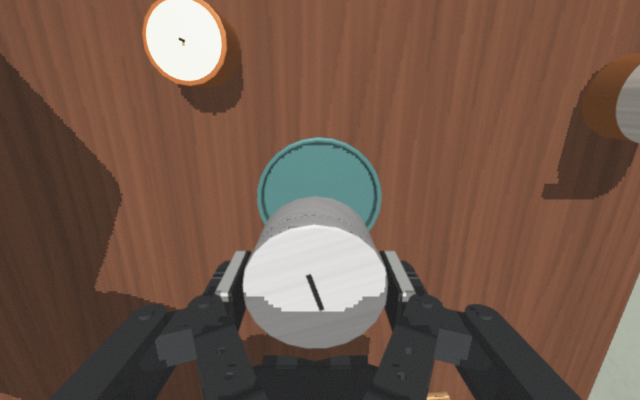

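View pics/side_i.png

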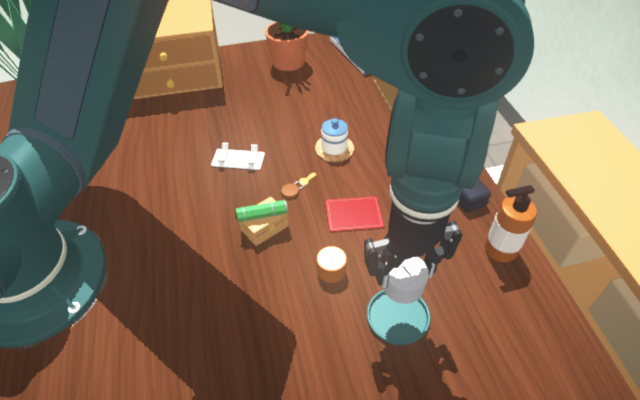

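Run:
```python
from h import *
import pickle
c=pickle.load(open('pics/wrist_i.pkl','rb')); im=cv2.imread('pics/wrist_i.png')
d=blob(im,(80,60,40),(100,255,255),(240,125,400,215)); p=plane(c,d[(d[:,1]<214)],.012)
hull=cv2.convexHull(d)[:,0]; hull=hull[hull[:,1]<205]; print('dish',circfit(plane(c,hull,.012)))
```

```text
dish (array([ 0.6364, -0.2335]), np.float64(0.052805163894943066))
```

Call:
play_rows:
  motion:
    - {"hand":1,"offset":[0.002,0.02,0],"twist":0}
    - {"hand":1,"offset":[0,0.03,0],"twist":0}
    - {"hand":1,"offset":[0,0.025,0],"twist":0}
    - {"hand":1,"offset":[0,0.012,0],"twist":0}
    - {"hand":1,"offset":[0,0.004,0],"twist":0}
    - {"hand":1,"offset":[0,0,0],"twist":0}
    - {"hand":1,"offset":[0,0,0],"twist":0}

```text
time_s: 13.95
eef_pos: [0.6381, -0.2333, 0.0236]
orientation: [-1.572, -0.001, -0.001]
wrist_force: [0.3, -0.3, -1.3]
opening: 0.0656
```

Call:
play_rows:
  motion:
    - {"hand":1,"offset":[0,0.002,0],"twist":0}
    - {"hand":1,"offset":[0,0.001,0],"twist":0}
    - {"hand":1,"offset":[0,0,0],"twist":0}
    - {"hand":1,"offset":[0,0,0],"twist":0}

```text
time_s: 14.35
eef_pos: [0.6375, -0.233, 0.0194]
orientation: [-1.571, -0.0, -0.0]
wrist_force: [-0.8, -0.3, -1.0]
opening: 0.0652
```

Call:
play_rows:
  motion:
    - {"hand":1,"offset":[0,0.001,0],"twist":0}
    - {"hand":1,"offset":[0,0,0],"twist":0}
    - {"hand":1,"offset":[0,0,0],"twist":0}

```text
time_s: 14.65
eef_pos: [0.6376, -0.233, 0.0184]
orientation: [-1.571, -0.0, -0.0]
wrist_force: [-0.0, -0.3, 2.2]
opening: 0.0655
```

```bash
python3 snap.py j side scene
python3 - <<'E'
import cv2
a=cv2.imread('pics/side_j.png')[260:360,340:440];b=cv2.imread('pics/scene_j.png')[140:240,160:260]
a=cv2.resize(a,(400,400),interpolation=2);b=cv2.resize(b,(400,400),interpolation=2)
cv2.imwrite('pics/j2.png',cv2.hconcat([a,b]))
E
```

```text
t 14.65 pos [ 0.6376 -0.233   0.0184] rv [-1.5709 -0.0002 -0.0001] op 0.0655 F [-0.0471 -0.3035  2.1705] vel 0.003
```

View pics/j2.png

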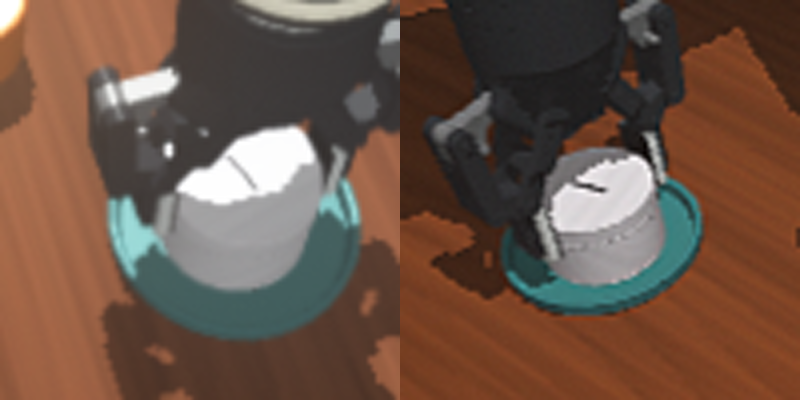

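Call:
play_rows:
  motion:
    - {"hand":0.2,"offset":[0,0,0],"twist":0}
    - {"hand":0.1,"offset":[0,0,0],"twist":0}
    - {"hand":0,"offset":[0,0,0],"twist":0}
    - {"hand":0,"offset":[0,0,0],"twist":0}
    - {"hand":0,"offset":[0,0,0],"twist":0}
    - {"hand":0,"offset":[0,-0.01,0],"twist":0}
    - {"hand":0,"offset":[0,-0.03,0],"twist":0}
    - {"hand":0,"offset":[0,-0.04,0],"twist":0}
    - {"hand":0,"offset":[0,-0.04,0],"twist":0}
    - {"hand":0,"offset":[0,-0.04,0],"twist":0}

```text
time_s: 15.75
eef_pos: [0.6372, -0.2328, 0.1809]
orientation: [-1.571, -0.001, -0.0]
wrist_force: [0.8, -0.2, -0.2]
opening: 0.0854
```

```bash
python3 snap.py k wrist
```

```text
t 15.75 pos [ 0.6372 -0.2328  0.1809] rv [-1.5711 -0.0005 -0.0004] op 0.0854 F [ 0.7654 -0.2121 -0.2328] vel 0.978
```

View pics/wrist_k.png

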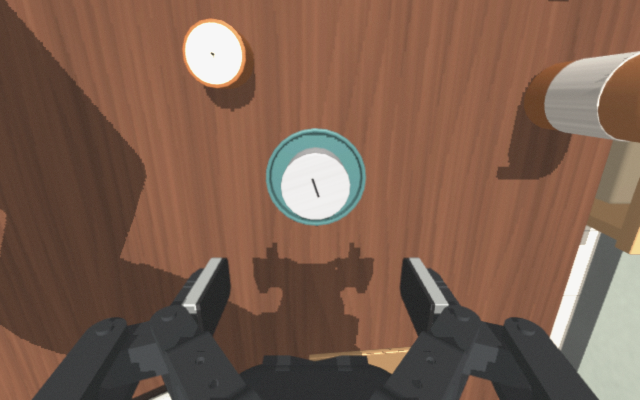

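Call:
play_rows:
  motion:
    - {"hand":0,"offset":[-0.012,0,0.018],"twist":0}
    - {"hand":0,"offset":[-0.025,0,0.033],"twist":0}
    - {"hand":0,"offset":[-0.025,0,0.033],"twist":0}
    - {"hand":0,"offset":[-0.025,0,0.033],"twist":0}
    - {"hand":0,"offset":[-0.025,0,0.033],"twist":0}
    - {"hand":0,"offset":[-0.025,0,0.033],"twist":0}
    - {"hand":0,"offset":[-0.025,0,0.033],"twist":0}
    - {"hand":0,"offset":[-0.015,0,0.022],"twist":0}
    - {"hand":0,"offset":[-0.01,0,0.01],"twist":0}
    - {"hand":0,"offset":[0,0,0],"twist":-0.14}

```text
time_s: 16.8
eef_pos: [0.4496, 0.0159, 0.1789]
orientation: [-1.568, -0.112, 0.111]
wrist_force: [0.4, -0.8, -0.3]
opening: 0.0853
```

Call:
play_rows:
  motion:
    - {"hand":0.72,"offset":[0,0,0],"twist":-0.14}
    - {"hand":0.72,"offset":[0,0,0],"twist":-0.14}
    - {"hand":0.72,"offset":[0,0,0],"twist":-0.14}
    - {"hand":0.72,"offset":[0,0,0],"twist":-0.14}
    - {"hand":0.72,"offset":[0,0,0],"twist":-0.14}
    - {"hand":0.72,"offset":[0,0,0],"twist":-0.14}
    - {"hand":0.72,"offset":[0,0,0],"twist":-0.14}
    - {"hand":0.72,"offset":[0,0,0],"twist":-0.14}
    - {"hand":0.72,"offset":[0,0,0],"twist":-0.14}
    - {"hand":0.72,"offset":[0,0,0],"twist":-0.14}

```text
time_s: 17.8
eef_pos: [0.4509, 0.0145, 0.1786]
orientation: [-1.222, -1.191, 1.19]
wrist_force: [-0.4, 1.5, 0.3]
opening: 0.024
```

Call:
play_rows:
  motion:
    - {"hand":0.72,"offset":[0,0,0],"twist":0}
    - {"hand":0.72,"offset":[0,0,0],"twist":0}

```text
time_s: 18.0
eef_pos: [0.4508, 0.0147, 0.1784]
orientation: [-1.226, -1.183, 1.183]
wrist_force: [0.1, 0.9, 0.1]
opening: 0.0237
```

```bash
python3 snap.py l wrist side scene;python3 -c "
from h import *
print(observe()['joints'],np.degrees(np.arctan2(*R.from_rotvec(observe()['orientation']).as_matrix()[[1,0],0])))"
```

```text
t 18.0 pos [0.4508 0.0147 0.1784] rv [-1.226  -1.1833  1.1831] op 0.0237 F [0.1256 0.8914 0.1288] vel 0.005
[-0.1481  0.162  -0.3312  1.0775 -0.     -0.1145] 88.07681199826567
```

View pics/wrist_l.png

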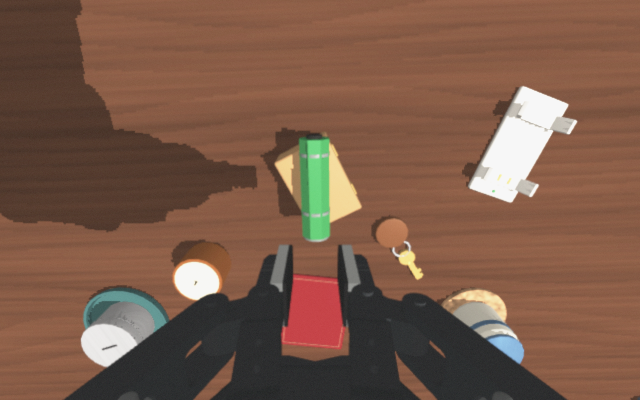

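View pics/scene_l.png

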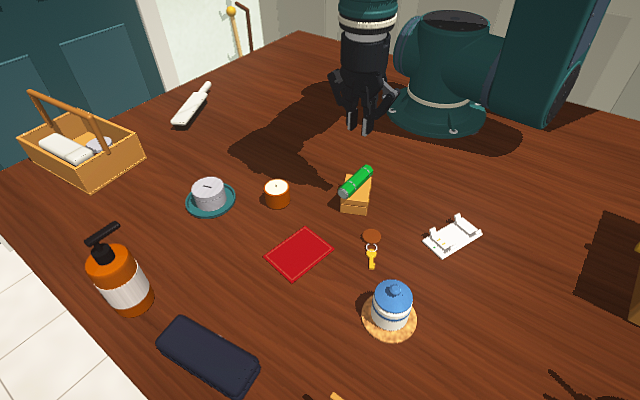

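Run:
```python
from h import *
import pickle
c=pickle.load(open('pics/wrist_l.pkl','rb')); im=cv2.imread('pics/wrist_l.png')
cv2.imwrite('pics/l2.png',cv2.resize(im[110:260,250:380],None,fx=4,fy=4,interpolation=2))
b=cv2.imread('pics/scene_l.png')
cv2.imwrite('pics/l3.png',cv2.resize(b[60:150,320:410],None,fx=6,fy=6,interpolation=2))
cv2.imwrite('pics/l4.png',cv2.resize(im[75:215,460:590],None,fx=4,fy=4,interpolation=2))
h=cv2.cvtColor(im,cv2.COLOR_BGR2HSV)
m=cv2.inRange(h,np.array((50,120,60)),np.array((75,255,255))); m[:,:280]=0;m[:,350:]=0;m[:120]=0;m[260:]=0
m=cv2.morphologyEx(m,cv2.MORPH_CLOSE,np.ones((7,7)))
b=cv2.findContours(m,0,1)[0]; b=max(b,key=len); 
# widest (upper edge) at axis-ish height
p=plane(c,b[:,0],.055)[:,:2]*1000
print(cv2.minAreaRect(p.astype(np.float32)))
C=cam('scene'); st=observe()
for z in(.165,.17,.175,.18,.185): print(z,proj(C,np.array([[.4508,.0147+.012,z],[.4508,.0147-.012,z]])).round(1).tolist())
```

```text
((449.814208984375, 15.499055862426758), (24.658241271972656, 97.12088012695312), 88.78498077392578)
0.165 [[363.6, 138.7], [352.7, 134.4]]
0.17 [[363.8, 136.4], [352.8, 132.2]]
0.175 [[364.0, 134.2], [353.0, 129.9]]
0.18 [[364.2, 131.9], [353.1, 127.6]]
0.185 [[364.4, 129.5], [353.2, 125.3]]
```

View pics/l2.png

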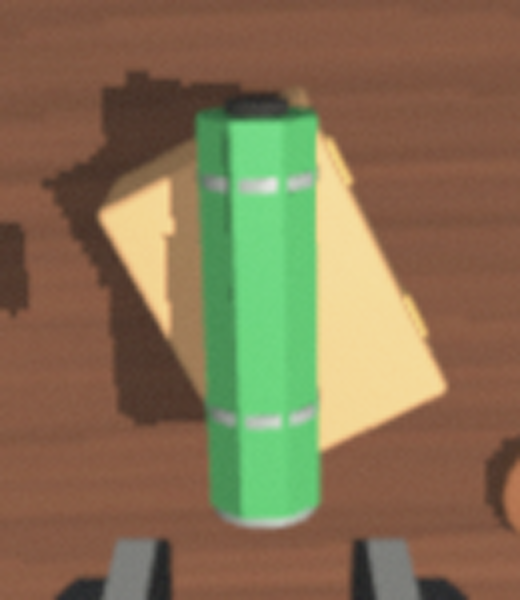

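View pics/l3.png

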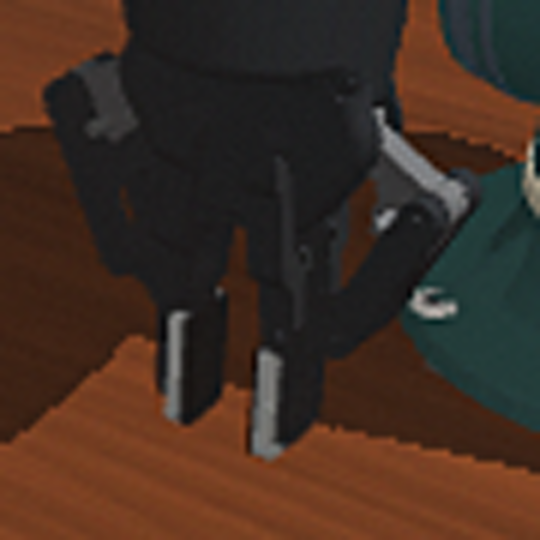

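View pics/l4.png

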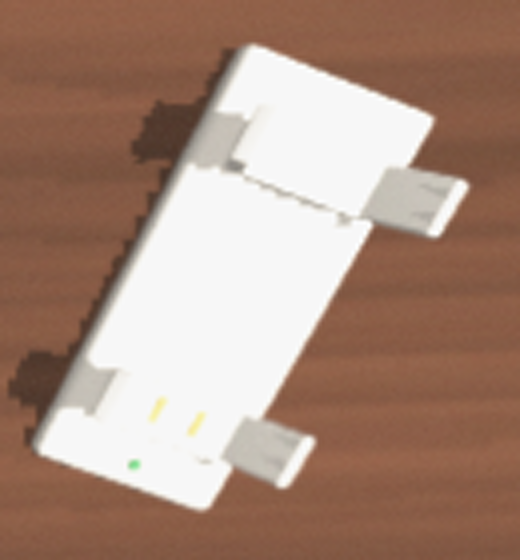

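Run:
```python
from h import *
import pickle
c=pickle.load(open('pics/wrist_l.pkl','rb'))
q=lambda pts,z:print(z,np.round(plane(c,np.array((250,110))+np.array(pts,float)/4,z)*1000,1)[:,:2].tolist())
q([(262,112),(268,515),(268,524)],.068); q([(262,112),(265,515)],.06)
q2=lambda pts,z:print(z,np.round(plane(c,np.array((460,75))+np.array(pts,float)/4,z)*1000,1)[:,:2].tolist())
# cradle base top corners
q2([(250,44),(434,120),(207,510),(36,450)],.006)
q2([(470,182),(440,237),(316,438),(287,488)],.026)
# box corners top
q([(100,212),(447,388),(320,452)],.042)
```

```text
0.068 [[399.7, 17.9], [492.7, 16.1], [495.0, 16.0]]
0.06 [[400.8, 17.9], [496.6, 15.3]]
0.006 [[364.2, 223.7], [383.8, 273.8], [486.8, 234.5], [467.5, 184.2]]
0.026 [[397.2, 269.7], [410.1, 265.5], [460.4, 245.5], [473.8, 240.7]]
0.042 [[425.1, -21.1], [472.4, 61.3], [488.6, 29.6]]
```

Call:
play_rows:
  motion:
    - {"hand":0.3,"offset":[0.001,0.01,0.004],"twist":0}
    - {"hand":0.3,"offset":[0,0.03,0],"twist":0}
    - {"hand":0.3,"offset":[0,0.03,0],"twist":0}
    - {"hand":0.3,"offset":[0,0.03,0],"twist":0}
    - {"hand":0.3,"offset":[0,0.02,0],"twist":0}
    - {"hand":0.3,"offset":[0,0.009,0],"twist":0}
    - {"hand":0.3,"offset":[0,0,0],"twist":0}
    - {"hand":0.3,"offset":[0,0,0],"twist":0}

```text
time_s: 18.95
eef_pos: [0.4468, 0.0161, 0.0498]
orientation: [-1.224, -1.187, 1.186]
wrist_force: [0.8, 0.4, 0.3]
opening: 0.0595
```

```bash
python3 snap.py m wrist side scene;python3 - <<'E'
import cv2
a=cv2.imread('pics/side_m.png')[170:270,210:310];b=cv2.imread('pics/scene_m.png')[130:230,310:410]
a=cv2.resize(a,(400,400),interpolation=2);b=cv2.resize(b,(400,400),interpolation=2)
cv2.imwrite('pics/m2.png',cv2.hconcat([a,b]))
E
```

```text
t 18.95 pos [0.4468 0.0161 0.0498] rv [-1.2242 -1.1867  1.1861] op 0.0595 F [0.802  0.4054 0.3289] vel 0.012
```

View pics/m2.png

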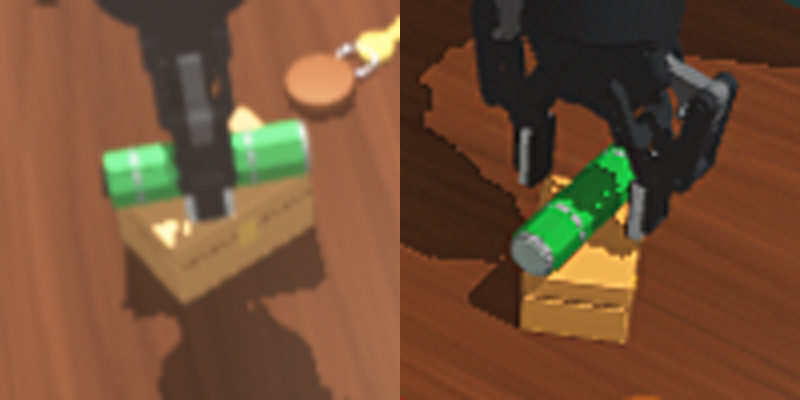

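View pics/wrist_m.png

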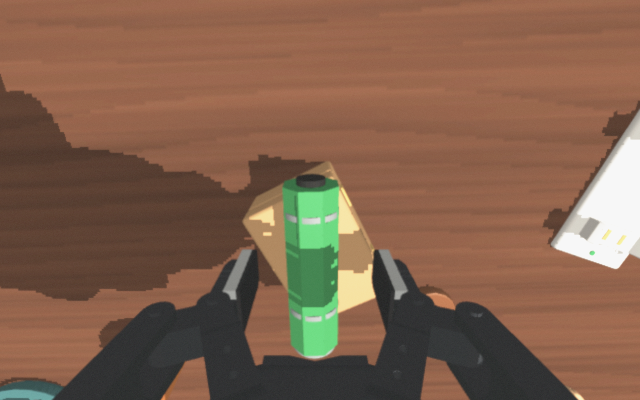

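Call:
play_rows:
  motion:
    - {"hand":0.4,"offset":[0,0.002,0],"twist":0}
    - {"hand":0.5,"offset":[0,0,0],"twist":0}
    - {"hand":0.6,"offset":[0,0,0],"twist":0}
    - {"hand":0.7,"offset":[0,0,0],"twist":0}
    - {"hand":0.85,"offset":[0,0,0],"twist":0}
    - {"hand":1,"offset":[0,0,0],"twist":0}
    - {"hand":1,"offset":[0,0,0],"twist":0}
    - {"hand":1,"offset":[0,0,0],"twist":0}
  squeeze: 30

```text
time_s: 19.9
eef_pos: [0.4466, 0.0161, 0.0474]
orientation: [-1.224, -1.187, 1.186]
wrist_force: [-2.3, -0.5, 5.3]
opening: 0.0251
```

```bash
python3 snap.py n wrist side scene;python3 - <<'E'
import cv2
a=cv2.imread('pics/side_n.png')[170:270,210:310];b=cv2.imread('pics/scene_n.png')[130:230,310:410]
a=cv2.resize(a,(400,400),interpolation=2);b=cv2.resize(b,(400,400),interpolation=2)
cv2.imwrite('pics/n2.png',cv2.hconcat([a,b]))
E
```

```text
t 19.9 pos [0.4466 0.0161 0.0474] rv [-1.2237 -1.1866  1.1864] op 0.0251 F [-2.2636 -0.5496  5.3473] vel 0.001
```

View pics/n2.png

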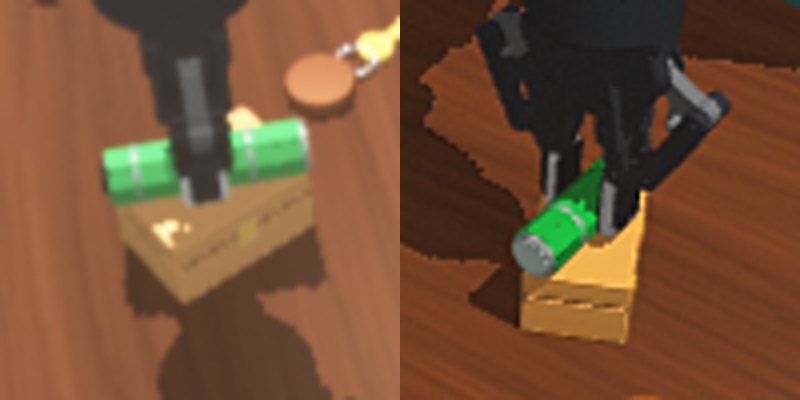

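View pics/wrist_n.png

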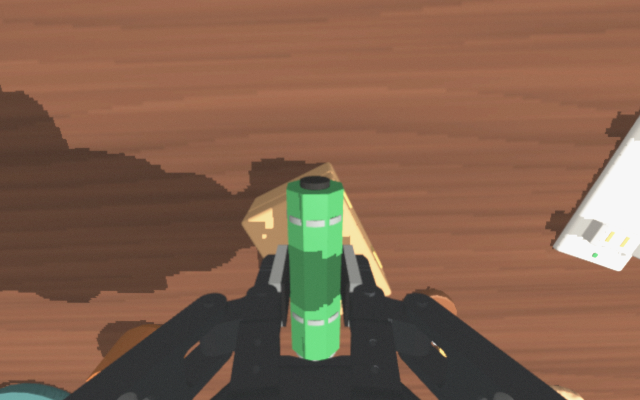

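Call:
play_rows:
  motion:
    - {"hand":1,"offset":[0,-0.01,0],"twist":0}
    - {"hand":1,"offset":[0,-0.025,0],"twist":0}
    - {"hand":1,"offset":[0,-0.03,0],"twist":0}
    - {"hand":1,"offset":[0.01,-0.02,0.001],"twist":0}
    - {"hand":1,"offset":[0.035,-0.01,0.004],"twist":0}
    - {"hand":1,"offset":[0.04,0,0.005],"twist":0}
    - {"hand":1,"offset":[0.04,0,0.005],"twist":0}
    - {"hand":1,"offset":[0.04,0,0.005],"twist":0}
    - {"hand":1,"offset":[0.03,0,0.004],"twist":0}
    - {"hand":1,"offset":[0.015,0,0.002],"twist":0}

```text
time_s: 21.05
eef_pos: [0.4265, 0.229, 0.1429]
orientation: [-1.223, -1.188, 1.188]
wrist_force: [0.3, -0.5, -1.0]
opening: 0.0253
```

Call:
play_rows:
  motion:
    - {"hand":1,"offset":[0,0,0],"twist":0.11}
    - {"hand":1,"offset":[0,0,0],"twist":0.12}
    - {"hand":1,"offset":[0,0,0],"twist":0.105}
    - {"hand":1,"offset":[0,0,0],"twist":0}
    - {"hand":1,"offset":[0,0,0],"twist":0}

```text
time_s: 21.55
eef_pos: [0.427, 0.2268, 0.1426]
orientation: [-1.359, -0.938, 0.938]
wrist_force: [0.4, -0.1, -1.3]
opening: 0.0252
```

```bash
python3 snap.py o wrist side scene;python3 -c "
from h import *
print(np.degrees(np.arctan2(*R.from_rotvec(observe()['orientation']).as_matrix()[[1,0],0])))"
```

```text
t 21.55 pos [0.427  0.2268 0.1426] rv [-1.3593 -0.9382  0.9379] op 0.0252 F [ 0.3801 -0.1304 -1.2885] vel 0.005
69.14492434729694
```

View pics/wrist_o.png

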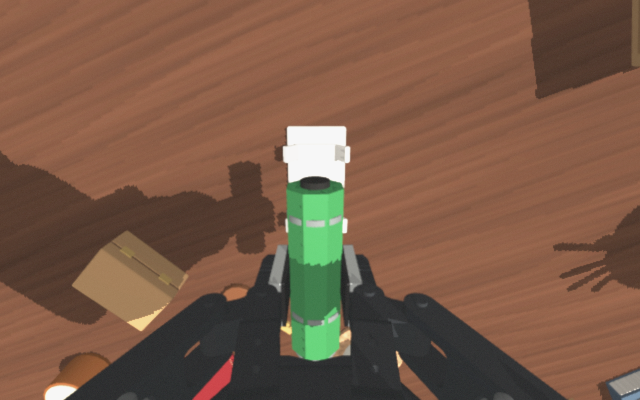

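View pics/side_o.png

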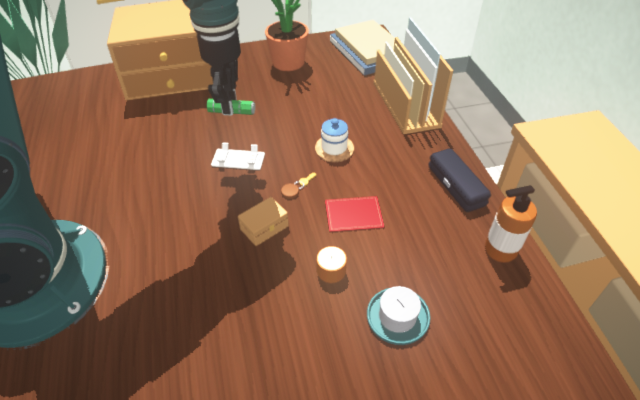

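Run:
```python
from h import *
im=cv2.imread('pics/wrist_o.png')
cv2.imwrite('pics/o2.png',cv2.resize(im[110:260,250:380],None,fx=4,fy=4,interpolation=2))
```

```text
(no output)
```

View pics/o2.png

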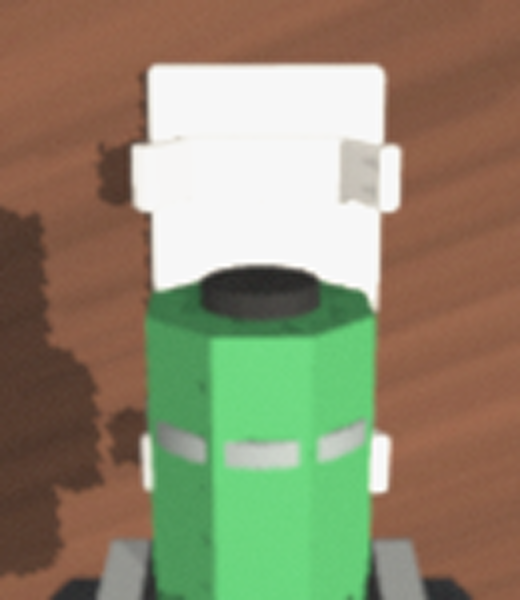

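Run:
```python
from h import *
import pickle
c=pickle.load(open('pics/wrist_o.pkl','rb')); s=observe()
Rm=R.from_rotvec(s['orientation']).as_matrix()
def T(uv,z): return np.round((plane(c,uv,z)-s['eef_pos'])@Rm*1000,1)[:,[0,2]].tolist()
o=np.array((250,110)); f=lambda p:o+np.array(p,float)/4
print('base far',T(f([(150,66),(385,66)]),.006))
print('saddle far',T(f([(133,145),(133,210),(400,145),(400,210)]),.026))
print('saddle near',T(f([(143,435),(143,492),(388,435),(388,492)]),.026))
print('flash far top edge',T(f([(212,338),(312,338)]),.163),'near',T([[315,357]],.163),'sw',T(f([(260,268)]),.155))
```

```text
base far [[-24.5, 58.2], [28.9, 58.3]]
saddle far [[-26.8, 43.6], [-27.3, 29.3], [30.6, 43.6], [31.2, 29.4]]
saddle near [[-26.7, -24.0], [-27.1, -38.6], [30.5, -23.9], [31.0, -38.5]]
flash far top edge [[-4.7, 45.0], [6.0, 45.1]] near [[0.5, -44.9]] sw [[0.4, 50.6]]
```

Call:
play_rows:
  motion:
    - {"hand":1,"offset":[0.0015,0.02,0.0025],"twist":0}
    - {"hand":1,"offset":[0,0.03,0],"twist":0}
    - {"hand":1,"offset":[0,0.025,0],"twist":0}
    - {"hand":1,"offset":[0,0.015,0],"twist":0}
    - {"hand":1,"offset":[0,0.005,0],"twist":0}
    - {"hand":1,"offset":[0,0,0],"twist":0}
    - {"hand":1,"offset":[0,0,0],"twist":0}

```text
time_s: 22.4
eef_pos: [0.4257, 0.2293, 0.048]
orientation: [-1.36, -0.937, 0.935]
wrist_force: [0.5, -0.6, -0.1]
opening: 0.0251
```

```bash
python3 snap.py p wrist side scene;python3 - <<'E'
import cv2
a=cv2.imread('pics/side_p.png')[110:190,200:280];b=cv2.imread('pics/scene_p.png')[180:280,410:510]
a=cv2.resize(a,(400,400),interpolation=2);b=cv2.resize(b,(400,400),interpolation=2)
cv2.imwrite('pics/p2.png',cv2.hconcat([a,b]))
E
```

```text
t 22.4 pos [0.4257 0.2293 0.048 ] rv [-1.3605 -0.9368  0.9352] op 0.0251 F [ 0.5084 -0.5932 -0.1121] vel 0.006
```

View pics/p2.png

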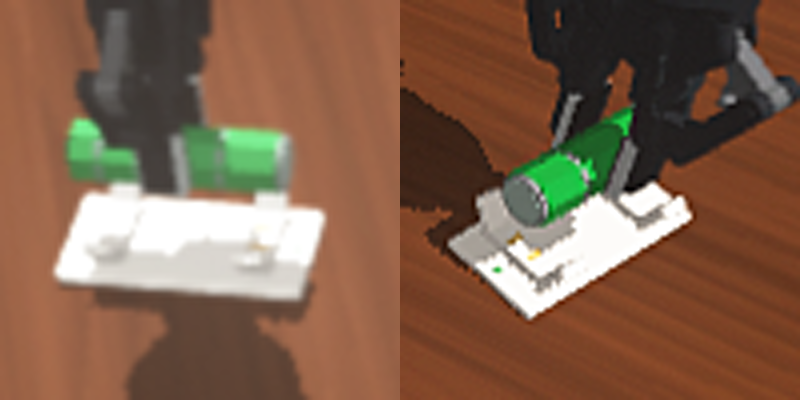

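View pics/wrist_p.png

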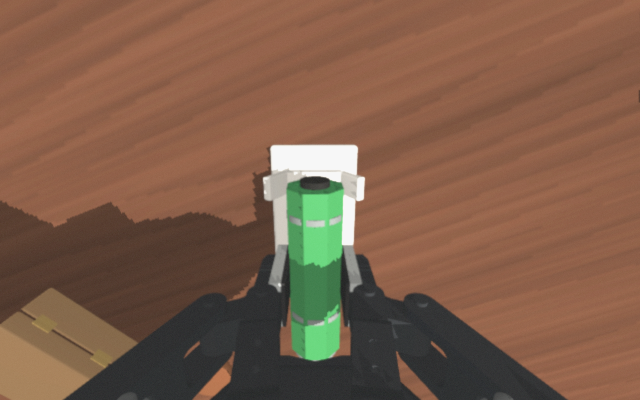

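Run:
```python
from h import *
import pickle
im=cv2.imread('pics/wrist_p.png'); cv2.imwrite('pics/p3.png',cv2.resize(im[135:215,250:380],None,fx=6,fy=6,interpolation=2))
c=pickle.load(open('pics/wrist_p.pkl','rb')); s=observe()
Rm=R.from_rotvec(s['orientation']).as_matrix()
def T(uv,z): return np.round((plane(c,uv,z)-s['eef_pos'])@Rm*1000,1)[:,[0,2]].tolist()
print('base far',T([(271,145.5),(358,145.5)],.006)); print('sad',T([(264,176),(264,200),(364,176),(364,200)],.026))
```

```text
base far [[-26.5, 56.0], [26.8, 56.0]]
sad [[-28.3, 42.0], [-29.1, 27.7], [28.1, 42.0], [28.9, 27.7]]
```

View pics/p3.png

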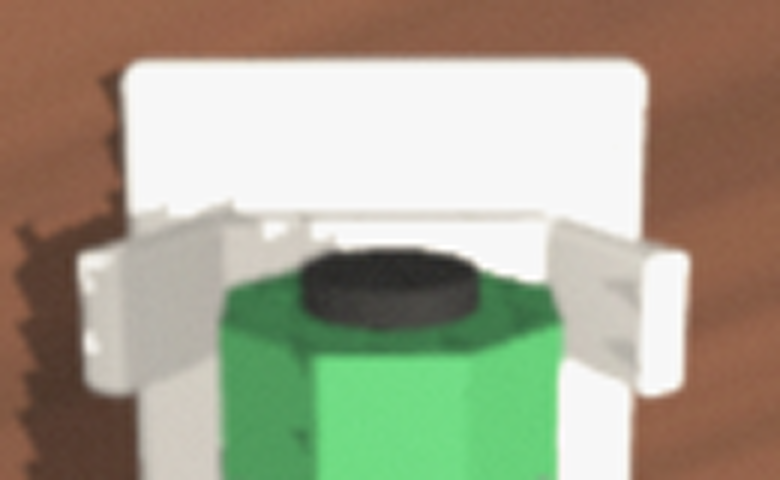

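Call:
play_rows:
  motion:
    - {"hand":1,"offset":[0,0.01,0],"twist":0}
    - {"hand":1,"offset":[0,0.01,0],"twist":0}
    - {"hand":1,"offset":[0,0.006,0],"twist":0}
    - {"hand":1,"offset":[0,0.002,0],"twist":0}
    - {"hand":1,"offset":[0,0,0],"twist":0}
    - {"hand":1,"offset":[0,0,0],"twist":0}

```text
time_s: 23.15
eef_pos: [0.4253, 0.2292, 0.0194]
orientation: [-1.36, -0.936, 0.936]
wrist_force: [-0.1, -0.0, -0.1]
opening: 0.0253
```

Call:
play_rows:
  motion:
    - {"hand":1,"offset":[0,0.001,0],"twist":0}
    - {"hand":1,"offset":[0,0.001,0],"twist":0}
    - {"hand":1,"offset":[0,0,0],"twist":0}
    - {"hand":1,"offset":[0,0,0],"twist":0}

```text
time_s: 23.55
eef_pos: [0.4254, 0.2292, 0.0175]
orientation: [-1.36, -0.936, 0.935]
wrist_force: [-1.1, 0.9, 3.1]
opening: 0.025
```

Call:
play_rows:
  motion:
    - {"hand":0.68,"offset":[0,0,0],"twist":0}
    - {"hand":0.6,"offset":[0,0,0],"twist":0}
    - {"hand":0.5,"offset":[0,0,0],"twist":0}
    - {"hand":0.4,"offset":[0,0,0],"twist":0}
    - {"hand":0.4,"offset":[0,0,0],"twist":0}
    - {"hand":0.4,"offset":[0,-0.01,0],"twist":0}
    - {"hand":0.3,"offset":[0,-0.03,0],"twist":0}
    - {"hand":0,"offset":[0,-0.04,0],"twist":0}
    - {"hand":0,"offset":[0,-0.04,0],"twist":0}
    - {"hand":0,"offset":[0,-0.04,0],"twist":0}

```text
time_s: 24.55
eef_pos: [0.4248, 0.229, 0.1798]
orientation: [-1.36, -0.936, 0.935]
wrist_force: [0.9, -0.1, 0.2]
opening: 0.0858
```

```bash
python3 snap.py q wrist side scene;python3 - <<'E'
import cv2
a=cv2.imread('pics/side_q.png')[110:190,200:280];b=cv2.imread('pics/wrist_q.png')[120:270,240:390]
a=cv2.resize(a,(400,400),interpolation=2);b=cv2.resize(b,(400,400),interpolation=2)
cv2.imwrite('pics/q2.png',cv2.hconcat([a,b]))
E
```

```text
t 24.55 pos [0.4248 0.229  0.1798] rv [-1.3605 -0.9361  0.9352] op 0.0858 F [ 0.9223 -0.1328  0.17  ] vel 1.055
```

View pics/q2.png

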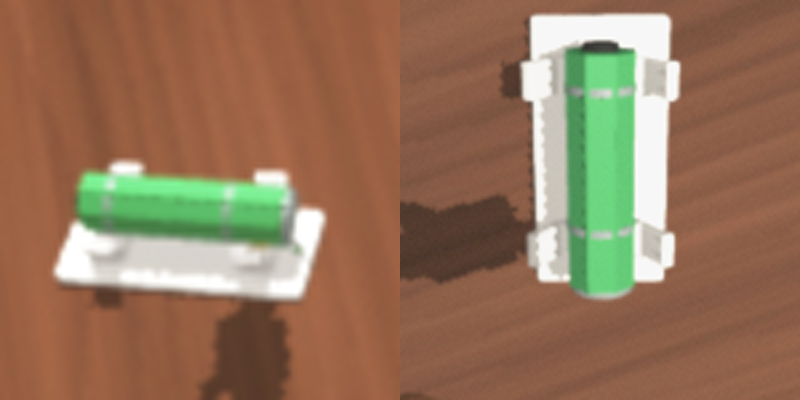

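View pics/scene_q.png

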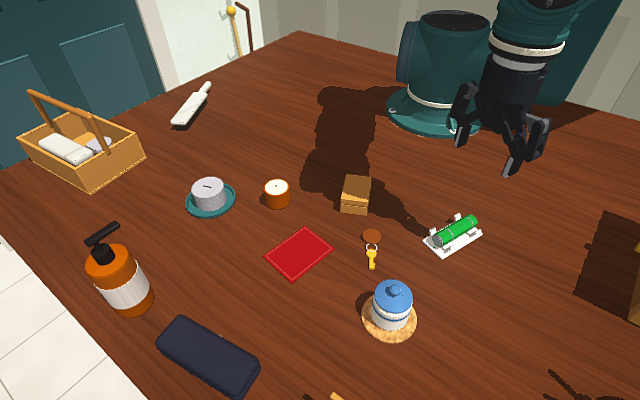

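Run:
```python
from h import *
import pickle
im=cv2.imread('pics/wrist_q.png'); cv2.imwrite('pics/q3.png',cv2.resize(im[115:240,270:360],None,fx=6,fy=6,interpolation=2)[:,:])
```

```text
(no output)
```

View pics/q3.png

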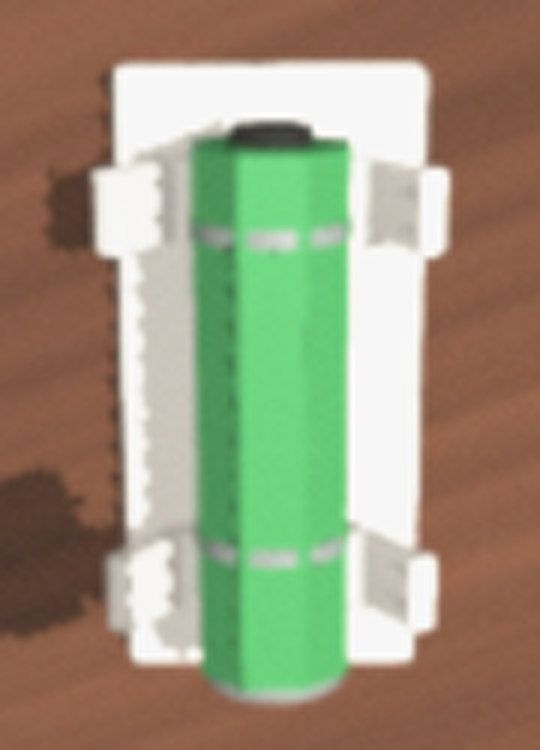

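Run:
```python
from h import *
import pickle
c=pickle.load(open('pics/wrist_q.pkl','rb')); s=observe()
Rm=R.from_rotvec(s['orientation']).as_matrix()
def T(uv,z): return np.round((plane(c,np.array((270,115))+np.array(uv,float)/6,z)-s['eef_pos'])@Rm*1000,1)[:,[0,2]].tolist()
print('base',T([(270,62),(270,664)],.006),T([(112,100),(430,100),(128,600),(417,600)],.006))
print('saddles',T([(445,168),(445,255),(435,553),(430,630)],.026))
print('flash',T([(275,152),(275,690)],.038),T([(193,150),(350,150),(203,670),(345,670)],.030))
```

```text
base [[-1.0, 57.6], [-1.0, -54.8]] [[-28.2, 51.3], [26.6, 51.2], [-27.8, -41.6], [26.8, -41.6]]
saddles [[27.7, 42.5], [28.1, 28.1], [28.0, -24.7], [27.6, -39.3]]
flash [[-0.1, 46.8], [-0.0, -45.5]] [[-13.3, 46.0], [11.9, 46.0], [-12.8, -45.3], [12.4, -45.3]]
```

Call:
play_rows:
  motion:
    - {"hand":0,"offset":[-0.02,0,-0.01],"twist":0}
    - {"hand":0,"offset":[-0.037,0,-0.02],"twist":0}
    - {"hand":0,"offset":[-0.037,0,-0.02],"twist":0}
    - {"hand":0,"offset":[-0.037,0,-0.02],"twist":0}
    - {"hand":0,"offset":[-0.037,0,-0.02],"twist":0}
    - {"hand":0,"offset":[-0.017,0,-0.008],"twist":0}
    - {"hand":0,"offset":[0,0,0],"twist":-0.138}
    - {"hand":0,"offset":[0,0,0],"twist":-0.138}
    - {"hand":0,"offset":[0,0,0],"twist":-0.138}
    - {"hand":0,"offset":[0,0,0],"twist":-0.138}

```text
time_s: 25.7
eef_pos: [0.4499, 0.0213, 0.1767]
orientation: [-1.111, -1.348, 1.349]
wrist_force: [0.1, -0.3, 0.0]
opening: 0.0853
```

Call:
play_rows:
  motion:
    - {"hand":0,"offset":[0,0,0],"twist":-0.138}
    - {"hand":0,"offset":[0,0,0],"twist":-0.138}
    - {"hand":0,"offset":[0,0.02,0],"twist":0}
    - {"hand":0,"offset":[0,0,0],"twist":0}
    - {"hand":0,"offset":[0,0,0],"twist":0}

```text
time_s: 26.2
eef_pos: [0.45, 0.0214, 0.1572]
orientation: [-0.953, -1.54, 1.541]
wrist_force: [1.1, 0.7, 0.5]
opening: 0.0854
```

```bash
python3 snap.py r wrist;python3 -c "
from h import *
print(np.degrees(np.arctan2(*R.from_rotvec(observe()['orientation']).as_matrix()[[1,0],0])))
im=cv2.imread('pics/wrist_r.png'); cv2.imwrite('pics/r2.png',cv2.resize(im[100:250,240:390],None,fx=4,fy=4,interpolation=2))"
```

```text
t 26.2 pos [0.45   0.0214 0.1572] rv [-0.9528 -1.5396  1.5408] op 0.0854 F [1.1339 0.736  0.5025] vel 0.021
116.4509220132131
```

View pics/wrist_r.png

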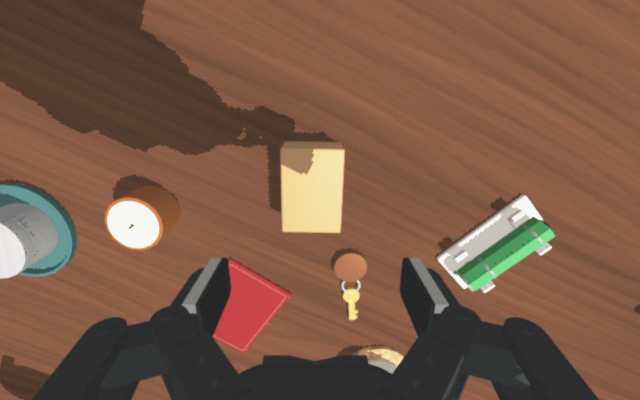

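View pics/r2.png

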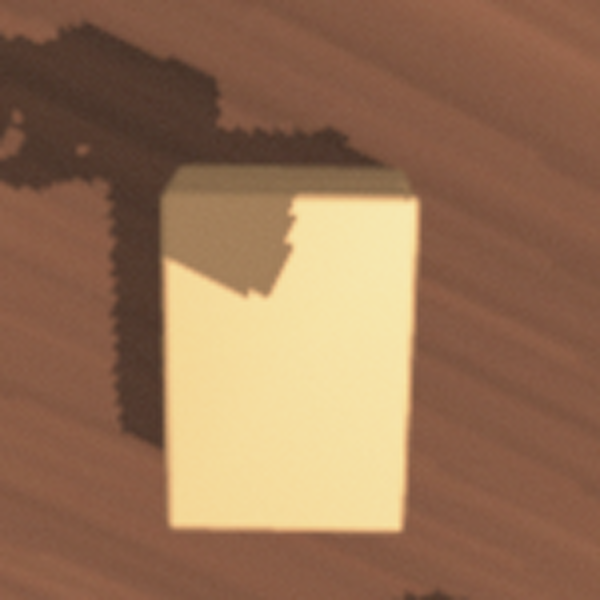

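Run:
```python
from h import *
import pickle
c=pickle.load(open('pics/wrist_r.pkl','rb')); s=observe()
Rm=R.from_rotvec(s['orientation']).as_matrix()
p=plane(c,np.array((240,100))+np.array([(161,197),(419,197),(403,531),(169,528)],float)/4,.042)
t=((p-s['eef_pos'])@Rm*1000)[:,[0,2]]; print(t.round(1).tolist(),t.mean(0)); 
d=(t[0]+t[1]-t[2]-t[3])/2; print('len',np.hypot(*d),'ang',np.degrees(np.arctan2(d[0],d[1])),'w',np.hypot(*(t[1]+t[2]-t[0]-t[3])/2))
w=t[1]+t[2]-t[0]-t[3];print(np.degrees(np.arctan2(w[1],w[0])))
im=cv2.imread('pics/wrist_r.png'); h=cv2.cvtColor(im,cv2.COLOR_BGR2HSV)
b1=blob(im,(170,120,60),(180,255,255),(180,240,330,370)); print(cv2.contourArea(b1),cv2.minAreaRect((plane(c,b1,.004)[:,:2]*1000).astype(np.float32)))
```

```text
[[-27.9, 40.8], [27.5, 40.8], [26.2, -38.1], [-28.9, -37.3]] [-0.7645  1.5508]
len 78.48423368821695 ang 0.8310193715577503 w 55.260329993424655
-0.44781464326993187
2824.0 ((631.3695678710938, 9.845237731933594), (71.31242370605469, 95.70968627929688), 82.13080596923828)
```

Call:
play_rows:
  motion:
    - {"hand":0,"offset":[-0.001,0.025,0.0015],"twist":0}
    - {"hand":0,"offset":[0,0.03,0],"twist":0}
    - {"hand":0,"offset":[0,0.03,0],"twist":0}
    - {"hand":0,"offset":[0,0.03,0],"twist":0}
    - {"hand":0,"offset":[0,0.018,0],"twist":0}
    - {"hand":0,"offset":[0,0.009,0],"twist":0}
    - {"hand":0,"offset":[0,0,0],"twist":0}
    - {"hand":0,"offset":[0,0,0],"twist":0}

```text
time_s: 27.05
eef_pos: [0.4502, 0.0197, 0.0161]
orientation: [-0.955, -1.541, 1.541]
wrist_force: [-0.2, -0.0, -0.8]
opening: 0.0854
```

Call:
play_rows:
  motion:
    - {"hand":0.1,"offset":[0,0,0],"twist":0}
    - {"hand":0.2,"offset":[0,0,0],"twist":0}
    - {"hand":0.3,"offset":[0,0,0],"twist":0}
    - {"hand":0.4,"offset":[0,0,0],"twist":0}
    - {"hand":0.6,"offset":[0,0,0],"twist":0}
    - {"hand":1,"offset":[0,0,0],"twist":0}
    - {"hand":1,"offset":[0,0,0],"twist":0}
    - {"hand":1,"offset":[0,0,0],"twist":0}
  squeeze: 35

```text
time_s: 27.85
eef_pos: [0.45, 0.0197, 0.0158]
orientation: [-0.955, -1.541, 1.541]
wrist_force: [-1.7, 0.6, 7.7]
opening: 0.0557
```

```bash
python3 snap.py s wrist side scene;python3 - <<'E'
import cv2
a=cv2.imread('pics/side_s.png')[170:270,210:310];b=cv2.imread('pics/scene_s.png')[130:230,310:410]
a=cv2.resize(a,(400,400),interpolation=2);b=cv2.resize(b,(400,400),interpolation=2)
cv2.imwrite('pics/s2.png',cv2.hconcat([a,b]))
E
```

```text
t 27.85 pos [0.45   0.0197 0.0158] rv [-0.9548 -1.5414  1.5408] op 0.0557 F [-1.7389  0.629   7.7462] vel 0.001
```

View pics/s2.png

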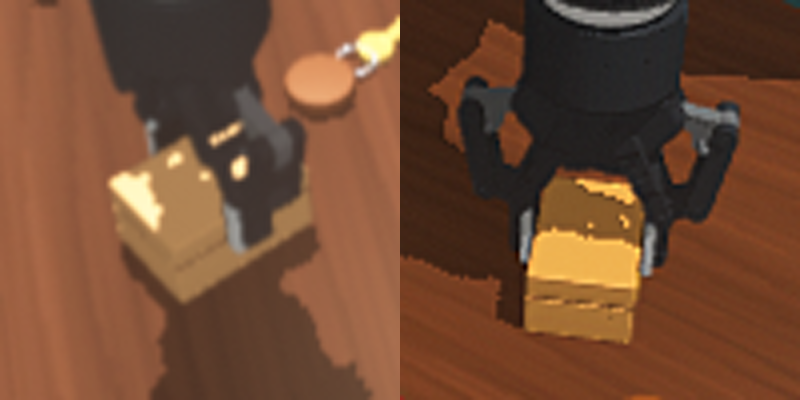

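View pics/wrist_s.png

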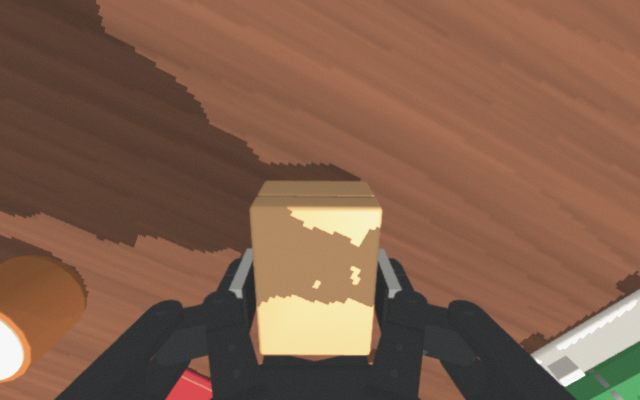

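Call:
play_rows:
  motion:
    - {"hand":1,"offset":[0,-0.01,0],"twist":0}
    - {"hand":1,"offset":[0,-0.025,0],"twist":0}
    - {"hand":1,"offset":[0,-0.035,0],"twist":0}
    - {"hand":1,"offset":[0,-0.03,0],"twist":0}
    - {"hand":1,"offset":[-0.009,-0.01,-0.015],"twist":0}
    - {"hand":1,"offset":[-0.02,0,-0.035],"twist":0}
    - {"hand":1,"offset":[-0.02,0,-0.035],"twist":0}
    - {"hand":1,"offset":[-0.02,0,-0.035],"twist":0}
    - {"hand":1,"offset":[-0.015,0,-0.027],"twist":0}
    - {"hand":1,"offset":[-0.007,0,-0.011],"twist":0}

```text
time_s: 29.0
eef_pos: [0.6338, 0.0086, 0.1253]
orientation: [-0.954, -1.541, 1.541]
wrist_force: [-0.8, -0.0, -1.6]
opening: 0.0552
```

Call:
play_rows:
  motion:
    - {"hand":1,"offset":[0,0,0],"twist":0.12}
    - {"hand":1,"offset":[0,0,0],"twist":0.13}
    - {"hand":1,"offset":[0,0,0],"twist":0.13}
    - {"hand":1,"offset":[0,0,0],"twist":0.13}
    - {"hand":1,"offset":[0,0,0],"twist":0.108}
    - {"hand":1,"offset":[0,0,0],"twist":0}
    - {"hand":1,"offset":[0,0,0],"twist":0}
    - {"hand":1,"offset":[0,0,0],"twist":0}

```text
time_s: 29.8
eef_pos: [0.6316, 0.0087, 0.1255]
orientation: [-1.278, -1.096, 1.096]
wrist_force: [-0.3, -0.2, -0.8]
opening: 0.0555
```

```bash
python3 snap.py u wrist side scene;python3 -c "
from h import *
print(np.degrees(np.arctan2(*R.from_rotvec(observe()['orientation']).as_matrix()[[1,0],0])))
im=cv2.imread('pics/wrist_u.png'); cv2.imwrite('pics/u2.png',cv2.resize(im[100:360,220:410],None,fx=3,fy=3,interpolation=2)[:600])"
```

```text
t 29.8 pos [0.6316 0.0087 0.1255] rv [-1.2778 -1.0956  1.0956] op 0.0555 F [-0.258  -0.2426 -0.7839] vel 0.013
81.13738528597418
```

View pics/u2.png

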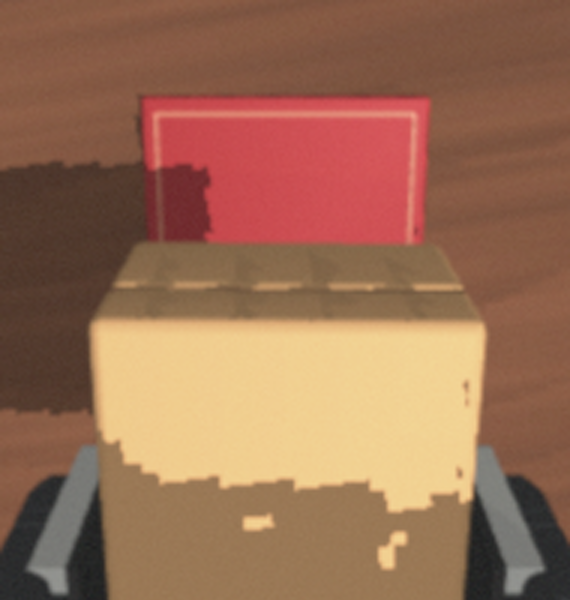

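View pics/side_u.png

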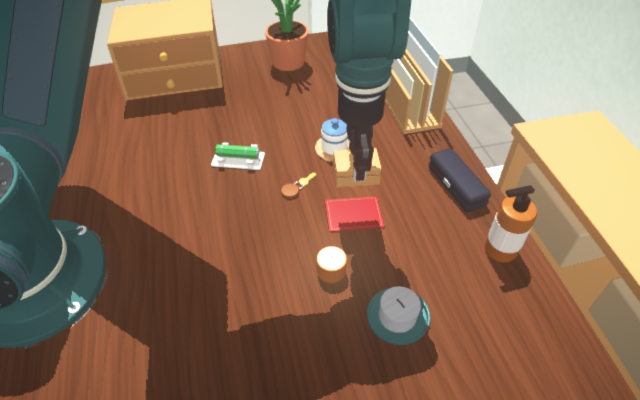

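Run:
```python
from h import *
im=cv2.imread('pics/wrist_u.png'); cv2.imwrite('pics/u3.png',cv2.resize(im[290:400,220:410],None,fx=4,fy=4,interpolation=2))
```

```text
(no output)
```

View pics/u3.png

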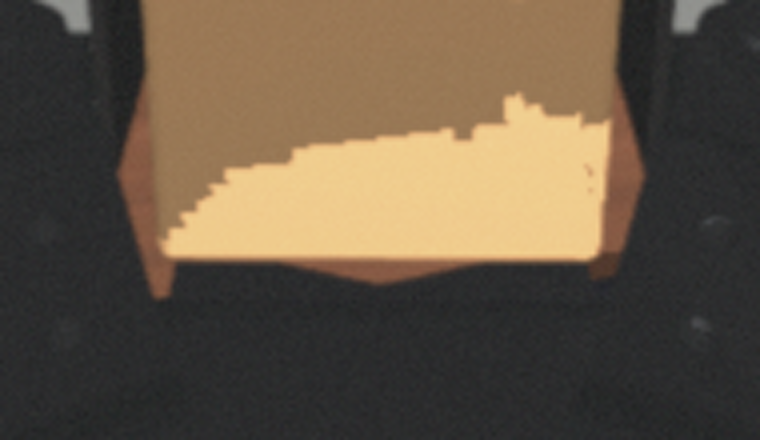

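Run:
```python
from h import *
import pickle
c=pickle.load(open('pics/wrist_u.pkl','rb')); s=observe()
Rm=R.from_rotvec(s['orientation']).as_matrix()
T=lambda uv,z: np.round((plane(c,uv,z)-s['eef_pos'])@Rm*1000,1)[:,[0,2]].tolist()
g=lambda p:np.array((220,100))+np.array(p,float)/3
h=lambda p:np.array((220,290))+np.array(p,float)/4
print('box',T(g([(92,322),(486,323)]),.1517),T(h([(160,259),(600,260)]),.1517))
print('mat',T(g([(142,96),(431,96),(150,235),(425,235)]),.004))
```

```text
box [[-25.9, 41.2], [28.4, 41.2]] [[-26.7, -37.4], [28.3, -37.6]]
mat [[-40.3, 54.9], [42.9, 55.0], [-40.0, 13.6], [43.3, 13.7]]
```

Call:
play_rows:
  motion:
    - {"hand":1,"offset":[0.0005,0.02,-0.0018],"twist":0}
    - {"hand":1,"offset":[0,0.03,0],"twist":0}
    - {"hand":1,"offset":[0,0.02,0],"twist":0}
    - {"hand":1,"offset":[0,0.01,0],"twist":0}
    - {"hand":1,"offset":[0,0,0],"twist":0}
    - {"hand":1,"offset":[0,0,0],"twist":0}

```text
time_s: 30.55
eef_pos: [0.634, 0.0089, 0.0461]
orientation: [-1.279, -1.094, 1.093]
wrist_force: [0.2, -0.4, -1.3]
opening: 0.0552
```

```bash
python3 snap.py v wrist side scene;python3 - <<'E'
import cv2
a=cv2.imread('pics/side_v.png')[160:260,300:400];b=cv2.imread('pics/scene_v.png')[190:310,230:350]
a=cv2.resize(a,(400,400),interpolation=2);b=cv2.resize(b,(400,400),interpolation=2)
cv2.imwrite('pics/v2.png',cv2.hconcat([a,b]))
im=cv2.imread('pics/wrist_v.png'); cv2.imwrite('pics/v3.png',cv2.resize(im[120:260,220:410],None,fx=4,fy=4,interpolation=2))
E
```

```text
t 30.55 pos [0.634  0.0089 0.0461] rv [-1.2795 -1.0945  1.0934] op 0.0552 F [ 0.1779 -0.3713 -1.2874] vel 0.01
```

View pics/v2.png

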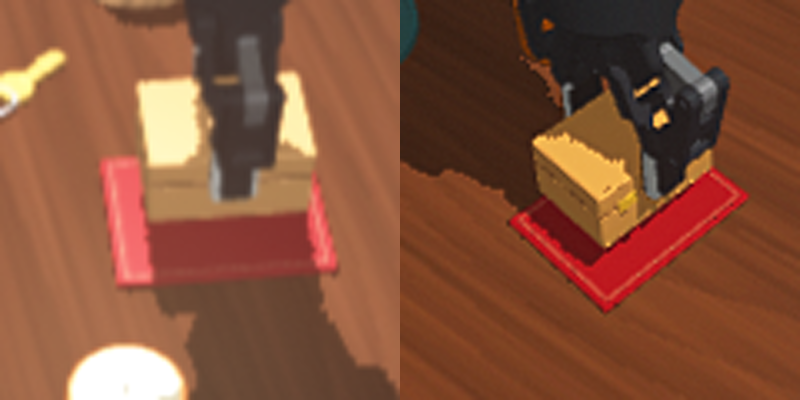

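View pics/v3.png

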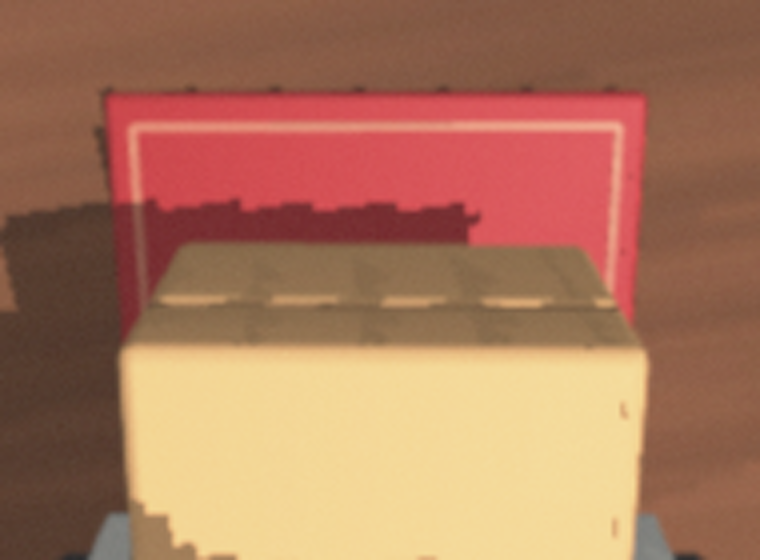

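Run:
```python
from h import *
import pickle
c=pickle.load(open('pics/wrist_v.pkl','rb')); s=observe()
Rm=R.from_rotvec(s['orientation']).as_matrix()
z0=s['eef_pos'][2]
T=lambda uv,z: np.round((plane(c,uv,z)-s['eef_pos'])@Rm*1000,1)[:,[0,2]].tolist()
g=lambda p:np.array((220,120))+np.array(p,float)/4
print('box top',T(g([(121,349),(647,352)]),z0+.0262),'bot',T(g([(185,244),(588,247)]),z0-.0158))
print('mat',T(g([(104,95),(647,96),(123,325),(634,320)]),.004))
```

```text
box top [[-26.0, 41.5], [28.2, 41.2]] bot [[-25.9, 41.0], [29.1, 40.6]]
mat [[-41.5, 57.2], [41.6, 57.0], [-41.1, 19.9], [42.1, 20.7]]
```

Call:
play_rows:
  motion:
    - {"hand":1,"offset":[-0.001,0.008,0.0005],"twist":0}
    - {"hand":1,"offset":[0,0.008,0],"twist":0}
    - {"hand":1,"offset":[0,0.005,0],"twist":0}
    - {"hand":1,"offset":[0,0.003,0],"twist":0}
    - {"hand":1,"offset":[0,0,0],"twist":0}
    - {"hand":1,"offset":[0,0,0],"twist":0}

```text
time_s: 31.3
eef_pos: [0.6329, 0.008, 0.0213]
orientation: [-1.279, -1.094, 1.094]
wrist_force: [0.9, -0.7, -1.9]
opening: 0.0554
```

Call:
play_rows:
  motion:
    - {"hand":1,"offset":[0,0.001,0],"twist":0}
    - {"hand":1,"offset":[0,0.001,0],"twist":0}
    - {"hand":1,"offset":[0,0,0],"twist":0}
    - {"hand":1,"offset":[0,0,0],"twist":0}

```text
time_s: 31.7
eef_pos: [0.6331, 0.008, 0.0199]
orientation: [-1.279, -1.094, 1.093]
wrist_force: [-1.1, 1.1, 6.0]
opening: 0.0556
```

Contact at the expected height. Before releasing, check the fit.

```bash
python3 snap.py w wrist;python3 - <<'E'
import cv2
im=cv2.imread('pics/wrist_w.png'); cv2.imwrite('pics/w3.png',cv2.resize(im[120:260,220:410],None,fx=4,fy=4,interpolation=2))
E
```

```text
t 31.7 pos [0.6331 0.008  0.0199] rv [-1.2795 -1.0942  1.0934] op 0.0556 F [-1.1395  1.141   6.0084] vel 0.002
```

View pics/w3.png

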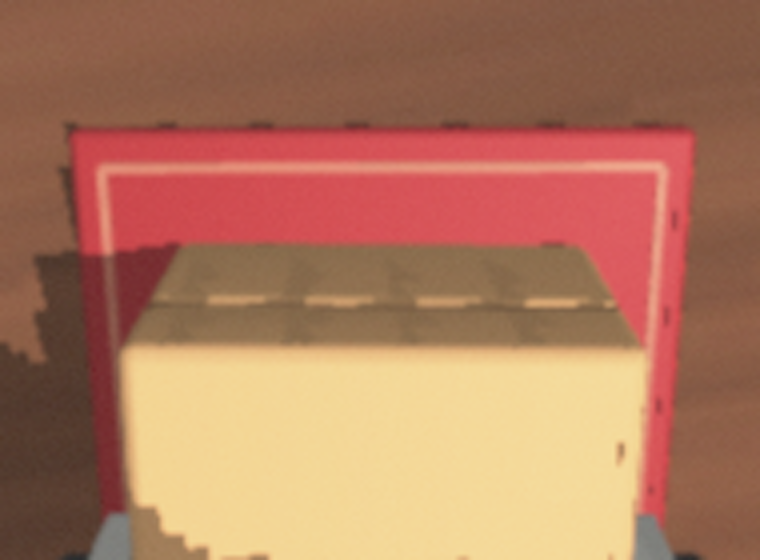

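Call:
play_rows:
  motion:
    - {"hand":0.32,"offset":[0,0,0],"twist":0}
    - {"hand":0.25,"offset":[0,0,0],"twist":0}
    - {"hand":0.1,"offset":[0,0,0],"twist":0}
    - {"hand":0,"offset":[0,0,0],"twist":0}
    - {"hand":0,"offset":[0,0,0],"twist":0}
    - {"hand":0,"offset":[0,-0.01,0],"twist":0}
    - {"hand":0,"offset":[0,-0.03,0],"twist":0}
    - {"hand":0,"offset":[0,-0.04,0],"twist":0}
    - {"hand":0,"offset":[0,-0.04,0],"twist":0}
    - {"hand":0,"offset":[0,-0.04,0],"twist":0}

```text
time_s: 32.75
eef_pos: [0.6326, 0.0081, 0.1818]
orientation: [-1.279, -1.094, 1.093]
wrist_force: [1.2, 0.3, -0.6]
opening: 0.0855
```

Call:
play_rows:
  motion:
    - {"hand":0,"offset":[0,-0.02,0],"twist":0}
    - {"hand":0,"offset":[0,0,0],"twist":0}
    - {"hand":0,"offset":[0,0,0],"twist":0}
    - {"hand":0,"offset":[0,0,0],"twist":0}

```text
time_s: 33.15
eef_pos: [0.6323, 0.0081, 0.1983]
orientation: [-1.278, -1.092, 1.094]
wrist_force: [-0.1, -0.0, -0.7]
opening: 0.0851
```

```bash
python3 snap.py x wrist side scene;python3 - <<'E'
import cv2
im=cv2.imread('pics/wrist_x.png'); cv2.imwrite('pics/x3.png',cv2.resize(im[110:260,240:390],None,fx=4,fy=4,interpolation=2))
E
```

```text
t 33.15 pos [0.6323 0.0081 0.1983] rv [-1.2776 -1.0925  1.0944] op 0.0851 F [-0.0579 -0.0224 -0.6605] vel 0.005
```

View pics/x3.png

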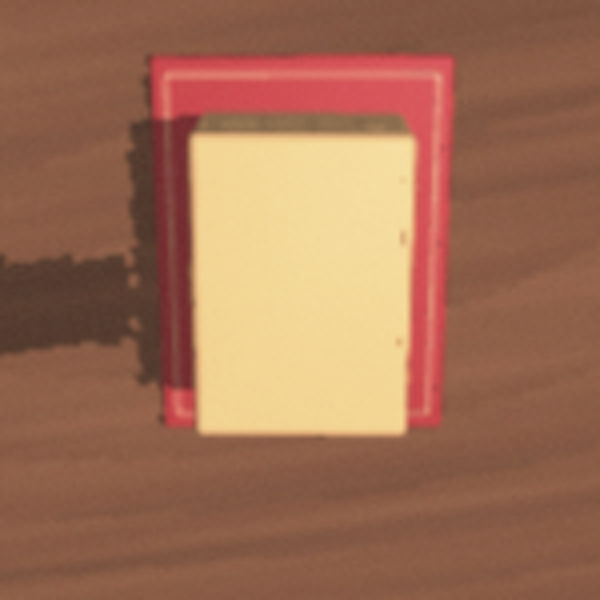

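View pics/side_x.png

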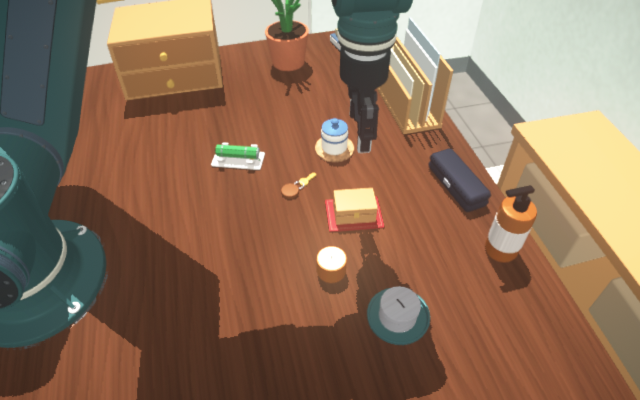

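View pics/scene_x.png

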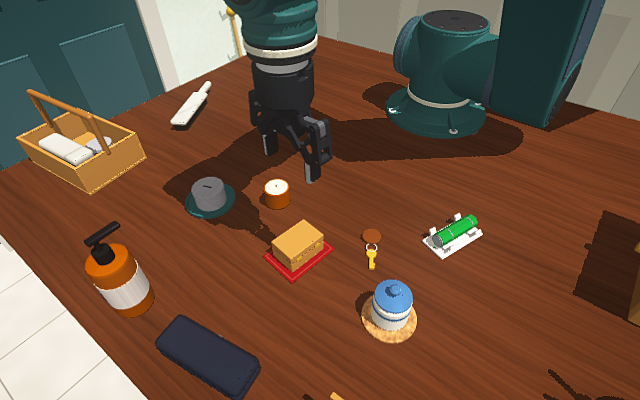

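Run:
```python
from h import *
import pickle
c=pickle.load(open('pics/wrist_x.pkl','rb')); s=observe()
Rm=R.from_rotvec(s['orientation']).as_matrix()
T=lambda uv,z: ((plane(c,np.array((240,110))+np.array(uv,float)/4,z)-s['eef_pos'])@Rm*1000)[:,[0,2]]
for n,p,z in(('mat',[(150,57),(454,57),(440,428),(164,427)],.004),('box',[(190,134),(416,136),(407,435),(199,434)],.046)):
    t=T(p,z); d=(t[0]+t[1]-t[2]-t[3])/2; w=(t[1]+t[2]-t[0]-t[3])/2
    print(n,t.mean(0).round(1),np.hypot(*d).round(1),np.hypot(*w).round(1),'ang',np.degrees(np.arctan2(d[0],d[1])).round(2),np.degrees(np.arctan2(-w[1],w[0])).round(2))
a,b=[cv2.imread(f'pics/scene{k}.png') for k in('0','_x')]
for n,(x0,y0,x1,y1) in(('candle',(262,177,292,212)),('keys',(358,228,384,272))):
    print(n,np.abs(a[y0:y1,x0:x1].astype(int)-b[y0:y1,x0:x1]).mean().round(1),[cv2.phaseCorrelate(*[cv2.cvtColor(i[y0:y1,x0:x1],6).astype(np.float64) for i in (a,b)])])
```

```text
mat [1.5 0.4] 109.3 83.3 ang -0.04 0.12
box [1.7 0.7] 79.1 55.2 ang -0.05 0.41
candle 23.4 [((0.49704014261327956, -0.00614512618398777), 0.779078284894661)]
keys 1.1 [((0.4920419133611915, 0.49593713366436987), 1.0008268170370809)]
```

```bash
python3 -c "
from h import *
print(ctrl.sign_off())"
```

```text
the job is handed in; nothing more can be done
None
```

All four things are on their places and the job is handed in, at about 33 s on the robot's clock against the 104 s limit. The hand-in reports no verdict.

I moved them in this order: jar to the coaster, tin to the dish, flashlight to the cradle, oak box to the mat. The flashlight went before the box because it was lying on top of it, so that pair is swapped from the order in the task text. Each thing was lowered until the wrist force showed light contact, then released.

| Thing | Last check in the camera pictures |
|---|---|
| Jar | Upright, about 1 mm from the coaster's centre |
| Tin | Flat inside the dish; it looks central, checked by eye only |
| Flashlight | In both saddles, about 1 mm off centre lengthways and in line with the cradle |
| Oak box | About 0.4 mm from the mat's centre, square to it within about 0.3° |
| Candle and keys | No shift between the first and last pictures; the candle only changed in lighting |

No check failed. The fixed cameras and the wrist camera disagreed by up to about 7 mm on positions, so I used the wrist camera close up for each grasp and each placing.

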